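# Clamp up a row of cradle blocks to the click

### The arm

A 7-joint arm with a two-finger parallel gripper is mounted at the origin on the work surface. World frame = base frame: x ahead of the robot, y to its left, z up, the work surface at z = 0. Lengths are in m, angles in degrees, forces in N, time in s.
With the tool pointing down it reaches from about 0.425 to 0.875 m from the base axis. Payload 4.7 kg.
Tool frame: the origin (TCP) lies at the very end of the fingers, on their centre line; the grasp point (between the pads) lies 19 mm behind it (env.grasp_offset is the distance from the TCP to the grasp point, in m); z points along the fingers, y is the line along which they close (so a half turn about z gives the same grasp; the last joint's range is limited). The gripper opens to 87 mm and grips with 3 to 60 N. Pads are 19 mm wide; open, the fingers measure 117 mm over their backs; the gripper's body (75 mm by 190 mm) begins 51 mm behind the grasp point.
Start: joints at [69.104, 18.392, -4.016, 83.108, 1.295, 78.541, -3.26], TCP at [0.24, -0.604, 0.183] pointing down, gripper open.
Joint ranges: [-163.93, 163.93], [-17.29, 119.83], [-79.2, 71.16], [3.27, 140.29], [-89.18, 269.18], [5.43, 117.66], [-154.24, 154.24]. Speed limits (degrees/s): [147.25, 147.25, 180, 180, 180, 180, 180].

### API

Orientations are given as [roll, pitch, yaw] about the fixed x, y, z axes, in that order (R = Rz(yaw) Ry(pitch) Rx(roll)).
In Python, from cell import env gives the robot as it stands. The module is installed in compiled form; this text tells all that it offers.
- The arm moves only by the tool drive_tool, never from a script. Its argument "moves" is one flat list of numbers, 5 for each row, row after row: the shift along the tool's x, y, z in units of 40 mm (1.0 is 40 mm), then the turn about the tool's z in units of 10 degrees (1.0 is 10 degrees), then the finger opening in mm, from 0 to 87. A call has 1 to 5 rows; each row is the pose to reach, as a shift and turn from the pose commanded when the call began, along the tool's axes at that moment; what a row does not reach only later rows make up. A row lasts 1/8 s, in which the tool goes at most 62.5 mm and 10.7 degrees, less where a joint would pass 70% of its speed; a pose out of reach is approached as far as the arm can. A call with a gripper value outside its range is refused whole. The fingers move at their own pace and stop on an object; "squeeze" is the grip in N (left out, the last holds). Time passes only in rows, so rows that repeat a pose let the fingers close. It gives the time, the measured TCP pose, the force, the opening and the grip force at its end, in the units of the state.
- env.get_obs(): the state, without advancing time (a new reading comes with each control period).
- env.read_camera(name): name is "scene" or "top" or "wrist"; returns (picture, depth): 400x640x3 uint8, red, green, blue; 400x640 float32, m along the optical axis (not along the pixel's ray), 0 where there is no reading.
- env.camera_model(name): a dict with "K" (3x3 intrinsics, pixels), "k1" (the pictures are not rectified: a ray, as slopes to the right and down, at radius r is drawn at 1 + k1 r^2 times it, then the intrinsics apply), "rvec" (rotation vector, rad) and "tvec" (3), from world to camera coordinates, as OpenCV has them; the wrist camera has in their place "tool_from_camera" (4x4, takes a point from camera to tool coordinates, whose origin is the TCP and whose axes are the flange's). Camera axes: x right, y down, z forward; pixel columns grow to the right and rows downward; lengths in m; the calibration is good to about 2 mm. A picture is of the moment at which its call begins: read the wrist's pose just before it. camera_model takes no time and is no camera call.
- env.sign_off(): hands the job in; it is judged then, once.
The state is a dict: "time_s": time; "qpos": joint angles; "joint_velocities": joint speeds; "effort": joint torques, N m; "tool_pos": TCP position; "tool_rot": TCP orientation; "force": force on the tool from outside, world axes, zero at the start; "wrist_torque": the same for the moment, N m; "grip_width": finger opening in m; "grasp_force": force on a finger pad.
Only numpy, scipy, OpenCV 4.12 (cv2) and the standard library are available. Lean on these libraries where they do the work, as an engineer would, in place of code of your own. Each camera call takes 0.05 s, during which the arm holds its last target. There are 200 camera calls.

### The job

Set all the wooden cradle blocks that are there upright on the bed of the clamping jig, side by side in one straight row, each up against the long fence and square to it, so that the channels in their tops form one line along the row between end stop and jaw (open the jaw further first if it leaves too little room). Once all of them stand lined up along the fence, turn the torque cap clockwise until the jaw has closed the row up against the end stop and the slip clutch of the cap clicks, and go on for a click or two. Leave the row clamped and do not disturb the other things on the table.

Things in the scene. Friction and masses are not known exactly. Their poses are not given: they have to be found in the camera images.
- corner (a point): Clamping jig, fixed; plywood bed 185 x 300 mm, 8 mm thick. Point: on the bed's surface where the faces of the aluminium fence (plane x = 0, 282 mm long from the stop) and the aluminium end stop (plane y = 0, 62 mm wide) meet. x points out through the fence (away from the robot), y along the fence from the stop towards the jaw (along the row), z up. Fence, stop and jaw stand 12 mm above the bed.
- jaw_face (a point): Middle of the face of the jaw that presses on the row: aluminium bar across the bed, 104 mm wide, 14 mm thick, square to the fence, at the end of the row away from the end stop; axes as those of corner. Furthest out it is 240 mm from the end stop; it can close 130 mm; it starts anywhere in the outer half of that. A steel rack, 12 mm above the bed at most, runs from it along the robot's side of the bed, 97 to 105 mm from the fence.
- jaw: The whole jaw with its rack; its origin is the middle of the bar, its axes those of corner.
- cap_mid (a point): Centre of the torque cap: round knurled dark steel cap, 36 mm in diameter, 30 mm high, vertical axis, top 93 mm above the table, white index line on top. It stands on the grey gearbox (46 x 46 mm, top 52 mm above the table) on the robot's side of the bed. Clockwise from above drives the jaw towards the end stop, anticlockwise back, 12 mm per rad; turns with 0.04 N m; regrasp as often as needed.
- cap (a joint): Slip of the cap's clutch, rad: 0 at the start, stays while cap and jaw move together; when the jaw is blocked the clutch lets go at 0.12 N m (jaw force about 7 N) and this grows as the cap clicks round by itself, 0.3 rad a click. Turning on does no harm. Anticlockwise the clutch holds and the jaw opens. The jaw stays where left and goes on pressing when the cap is let go.
- block1_mid (a point): Wooden cradle block, 50 mm (its x) by 34 mm (its y) by 44 mm high, plain brown wood, about 40 g; this point is its centre, 22 mm above its underside, z up. An open channel 18 mm wide and 14 mm deep runs along its y through the middle of its top, so either way round is the same. It lies loose on the table, or is absent.
- block2_mid (a point): Wooden cradle block, 50 mm (its x) by 34 mm (its y) by 44 mm high, plain brown wood, about 40 g; this point is its centre, 22 mm above its underside, z up. An open channel 18 mm wide and 14 mm deep runs along its y through the middle of its top, so either way round is the same. It lies loose on the table, or is absent.
- block3_mid (a point): Wooden cradle block, 50 mm (its x) by 34 mm (its y) by 44 mm high, plain brown wood, about 40 g; this point is its centre, 22 mm above its underside, z up. An open channel 18 mm wide and 14 mm deep runs along its y through the middle of its top, so either way round is the same. It lies loose on the table, or is absent.
- block4_mid (a point): Wooden cradle block, 50 mm (its x) by 34 mm (its y) by 44 mm high, plain brown wood, about 40 g; this point is its centre, 22 mm above its underside, z up. An open channel 18 mm wide and 14 mm deep runs along its y through the middle of its top, so either way round is the same. It lies loose on the table, or is absent.
- block5_mid (a point): Wooden cradle block, 50 mm (its x) by 34 mm (its y) by 44 mm high, plain brown wood, about 40 g; this point is its centre, 22 mm above its underside, z up. An open channel 18 mm wide and 14 mm deep runs along its y through the middle of its top, so either way round is the same. It lies loose on the table, or is absent.
- block6_mid (a point): Wooden cradle block, 50 mm (its x) by 34 mm (its y) by 44 mm high, plain brown wood, about 40 g; this point is its centre, 22 mm above its underside, z up. An open channel 18 mm wide and 14 mm deep runs along its y through the middle of its top, so either way round is the same. It lies loose on the table, or is absent.
- vial: Bystander, to be left alone: small amber jar, 28 mm across, 55 mm high, among the blocks; origin at its base.
- solvent: Bystander, to be left alone: amber bottle, 52 mm across, 100 mm high; origin at its base.
- tape: Bystander, to be left alone: roll of paper tape, 80 mm across, 22 mm high; origin at its base.
- bowl: Bystander, to be left alone: white ceramic bowl, 90 mm across, 40 mm high; origin at its base.
- brush: Bystander, to be left alone: brush lying flat, 200 mm long; origin under its middle.
- sander: Bystander, to be left alone: cork sanding block, 90 x 55 x 30 mm; origin at its base.
- spatula: Bystander, to be left alone: spatula lying flat, 200 mm long; origin under its middle.
Mind the look-alikes: they are no part of the job. Leave any yellow look-alike of the part that bears block4_mid alone.

How it is judged:
By the outcome, as a careful person would: the job done as asked, in the order asked, and still so for the second after the job is handed in, with the robot touching nothing.
Of block1, block2, block3, block4, block5, block6 only 4 to 6 are there at a start; the rules pass over those that are not, and their reading is None.
At some moment in a run one of block1, block2, block3, block4, block5, block6 may be knocked a few centimetres aside while the robot is not near it.
Once in a run the grip may slacken for a moment while it holds something.
It also fails if it takes over 210 s, if anything falls off the work surface, if the arm or the gripper's body presses on something with over 40 N, if the wrist force passes 120 N, or if a joint passes its speed limit or range.

## Working session

There is one attempt and no reset: what is moved stays moved. The work goes in short steps, Python scripts to look and compute and a tool call to move; the robot and the scene stay as the last step left them, time stands still between calls to the robot, and variables do not carry over. Pictures are saved under pics/ and viewed, at most 14 in all, crops included, and the job is handed in when it is done.

Besides the shell and the picture viewer there is one more tool, called after "Request:" as name(argument=value, ...), one argument or row to a line, values as JSON. drive_tool: Moves the arm, as the interface text tells. Its arguments: {"type":"object","properties":{"moves":{"type":"array","items":{"type":"number"}},"squeeze":{"type":"number"}},"required":["moves"]}

```bash
ls; mkdir -p pics
cat > h.py <<'E'
import numpy as np, cv2
from scipy.spatial.transform import Rotation as R
from cell import env
def ext(name,obs=None):
    m=env.camera_model(name)
    if name!="wrist":
        T=np.eye(4);T[:3,:3]=cv2.Rodrigues(np.array(m["rvec"],float))[0];T[:3,3]=np.ravel(m["tvec"]);return m,np.linalg.inv(T)
    o=obs or env.get_obs()
    T=np.eye(4);T[:3,:3]=R.from_euler("xyz",o["tool_rot"],degrees=True).as_matrix();T[:3,3]=o["tool_pos"]
    return m,T@np.array(m["tool_from_camera"])
def rays(m,uv):
    K=np.array(m["K"],float);k=m["k1"]
    return cv2.undistortPoints(np.array(uv,float).reshape(-1,1,2),K,np.array([k,0,0,0,0.])).reshape(-1,2)
def at_z(m,C,uv,z):
    r=rays(m,uv);d=np.c_[r,np.ones(len(r))]@C[:3,:3].T
    s=(z-C[2,3])/d[:,2];return C[:3,3]+d*s[:,None]
def cloud(m,C,dep):
    h,w=dep.shape;u,v=np.meshgrid(np.arange(w),np.arange(h))
    r=rays(m,np.stack([u,v],-1).reshape(-1,2));z=dep.reshape(-1,1)
    return (np.c_[r*z,z]@C[:3,:3].T+C[:3,3]).reshape(h,w,3)
def snap(name,fn=None,obs=None):
    m,C=ext(name);im,d=env.read_camera(name)
    if fn: cv2.imwrite("pics/"+fn,im[:,:,::-1])
    np.savez("last_"+name,im=im,d=d,C=C);return m,C,im,d
E
python3 - <<'E'
from h import *
m,C,im,d=snap("top","top1.png");print(m,C)
snap("scene","scene1.png")
print(env.get_obs())
E
```

```text
pics
{'K': array([[494.61277576,   0.        , 319.71589532],
       [  0.        , 494.61277576, 200.55300871],
       [  0.        ,   0.        ,   1.        ]]), 'k1': -0.0699253103533552, 'rvec': array([ 2.15495066, -2.14606365,  0.15556155]), 'tvec': array([0.02958971, 0.57595626, 1.66095296])} [[ 0.00382698 -0.99015636  0.13991329  0.33778412]
 [-0.99998323 -0.00439734 -0.00376765  0.03837978]
 [ 0.00434581 -0.13989653 -0.99015659  1.72504921]
 [ 0.          0.          0.          1.        ]]
{'time_s': 0.1, 'qpos': array([69.10504745, 18.43603669, -4.01441748, 83.16699395,  1.2949002 ,
       78.5398488 , -3.25978842]), 'joint_velocities': array([ 0.0982717 , -0.14846779,  0.03691258, -0.0342687 , -0.04550039,
       -0.00807761,  0.01176504]), 'effort': array([ 4.34999274e-04, -4.92569304e+01, -4.05523963e-01, -3.13403070e+01,
       -6.41196314e-02,  3.94291466e-02,  1.08230111e-04]), 'tool_pos': array([ 0.24010245, -0.60343824,  0.18226494]), 'tool_rot': array([-1.79902339e+02,  5.59310709e-03,  2.17036661e+01]), 'force': array([ 0.08442486, -0.3395148 ,  0.21948015]), 'wrist_torque': array([-0.01828906,  0.01463537, -0.03088404]), 'grasp_force': 0.0, 'grip_width': 0.0869876188131624}
```

View pics/top1.png

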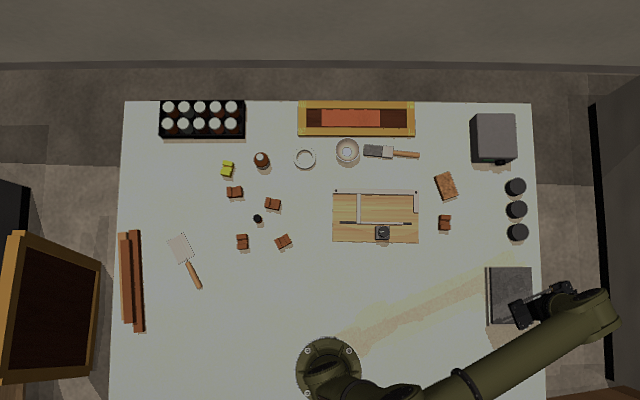

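View pics/scene1.png

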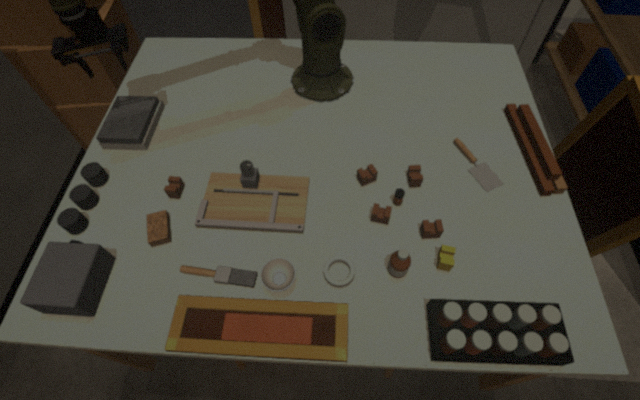

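Run:
```python
from h import *
L=np.load("last_top.npz");m,C=ext("top");P=cloud(m,C,L["d"]);im=L["im"]
np.save("P.npy",P)
a=cv2.resize(im[155:255,215:300],None,fx=7,fy=6,interpolation=2)
b=cv2.resize(im[180:250,325:455],None,fx=6,fy=6,interpolation=2)
a=cv2.resize(im[155:255,215:300],None,fx=5,fy=5,interpolation=cv2.INTER_CUBIC)
b=cv2.resize(im[180:250,325:455],None,fx=5,fy=5,interpolation=cv2.INTER_CUBIC)
cv2.imwrite("pics/a.png",np.vstack([np.pad(b,((0,0),(0,0),(0,0))),])[:,:,::-1])
c=np.zeros((600,800,3),np.uint8);a2=cv2.resize(im[155:255,215:300],None,fx=3.5,fy=3.5,interpolation=2)
c[:350,:650]=b;a4=cv2.resize(im[160:252,215:295],(220,250));
cv2.imwrite("pics/blocks.png",a[:,:,::-1])
hsv=cv2.cvtColor(im,cv2.COLOR_RGB2HSV)
for (u,v) in [(235,192),(272,204),(242,241),(283,241),(445,222),(228,169)]:
    w=P[v-12:v+13,u-12:u+13].reshape(-1,3);w=w[w[:,2]>0.012]
    t=w[w[:,2]>0.036] if (w[:,2]>0.036).sum()>8 else w
    r=cv2.minAreaRect(t[:,:2].astype(np.float32)*1000)
    print(u,v,len(w),np.round(np.percentile(w[:,2],[5,50,95]),3),t.mean(0).round(3),np.round(r[0],0),np.round(r[1],0),round(r[2]))
for n,(u,v) in dict(fence0=(336,192),fence1=(412,192),stoptop=(416,195),stopbot=(416,211),jaw1=(358,197),jaw2=(358,220),cap=(382,231)).items(): print(n,P[v,u].round(3))
```

```text
235 192 170 [0.023 0.041 0.051] [0.606 0.331 0.045] [607. 331.] [34. 51.] 6
272 204 170 [0.024 0.039 0.05 ] [0.558 0.191 0.107] [471. 117.] [305.  53.] 40
242 241 170 [0.023 0.041 0.05 ] [0.432 0.291 0.093] [402. 176.] [300.  53.] 75
283 241 162 [0.023 0.04  0.049] [0.437 0.16  0.044] [437. 160.] [34. 50.] 29
445 222 173 [0.02  0.039 0.048] [ 0.504 -0.401  0.043] [ 503. -400.] [34. 49.] 88
228 169 168 [0.018 0.04  0.051] [0.679 0.348 0.097] [516. 218.] [502.  56.] 39
fence0 [ 0.61  -0.025  0.017]
fence1 [ 0.61  -0.291  0.022]
stoptop [ 0.599 -0.304  0.025]
stopbot [ 0.543 -0.303  0.024]
jaw1 [ 0.592 -0.102  0.018]
jaw2 [ 0.511 -0.101  0.019]
cap [ 0.468 -0.175  0.089]
```

View pics/a.png

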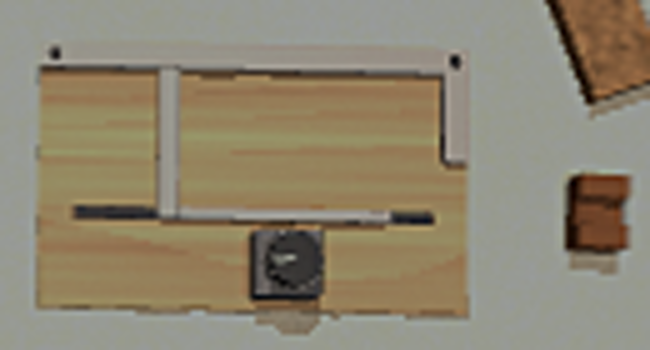

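View pics/blocks.png

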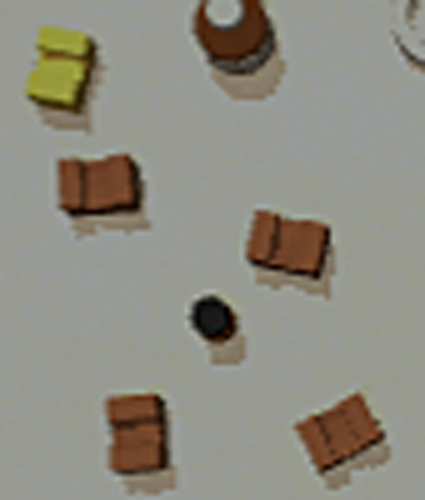

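Run:
```python
from h import *
m,C=ext("top");L=np.load("last_top.npz");im=L["im"];P=np.load("P.npy")
f=lambda c:[325+(c[0]+.5)/5-.5,180+(c[1]+.5)/5-.5]
pts=[(42,66),(440,73),(443,80),(445,158),(180,80),(180,205),(467,66),(467,318),(38,308)]
print(at_z(m,C,[f(p) for p in pts],0.020).round(4))
print(at_z(m,C,[f((294,258))],0.093).round(4))
for (u,v) in [(235,192),(272,204),(242,241),(283,241),(445,222),(228,169),(257,218)]:
    w=P[v-14:v+15,u-14:u+15].reshape(-1,3);g=at_z(m,C,[(u,v)],0.03)[0]
    w=w[(np.hypot(*(w[:,:2]-g[:2]).T)<0.04)]
    t=w[(w[:,2]>0.036)&(w[:,2]<.06)]
    r=cv2.minAreaRect(t[:,:2].astype(np.float32)*1000)
    print(u,v,len(t),np.round(r[0],0),np.round(r[1],0),round(r[2],1), np.round(np.percentile(t[:,2],[10,90]),3))
```

```text
[[ 0.6062 -0.0144  0.02  ]
 [ 0.6026 -0.2931  0.02  ]
 [ 0.5977 -0.2951  0.02  ]
 [ 0.5427 -0.2952  0.02  ]
 [ 0.5968 -0.1107  0.02  ]
 [ 0.5092 -0.11    0.02  ]
 [ 0.6077 -0.3122  0.02  ]
 [ 0.4315 -0.3081  0.02  ]
 [ 0.4375 -0.0116  0.02  ]]
[[ 0.4669 -0.179   0.093 ]]
235 192 110 [607. 331.] [34. 51.] 5.8 [0.039 0.05 ]
272 204 102 [567. 197.] [51. 35.] 77.3 [0.039 0.049]
242 241 101 [435. 299.] [50. 35.] 4.9 [0.039 0.05 ]
283 241 97 [437. 160.] [34. 50.] 28.9 [0.039 0.048]
445 222 99 [ 503. -400.] [34. 49.] 88.4 [0.038 0.048]
228 169 93 [690. 358.] [32. 51.] 79.1 [0.039 0.051]
257 218 44 [515. 247.] [25. 23.] 84.7 [0.05  0.058]
```

Request:
drive_tool(
  moves=[4.6, -3.9, 0, 0, 87, 4.6, -3.9, 0, 0, 87, 4.6, -3.9, 0, 0, 87, 4.6, -3.9, 0, 0, 87, 4.6, -3.9, 0, 0, 87],
)

```text
time_s: 0.72
tool_pos: [0.3568, -0.3862, 0.1833]
tool_rot: [-180.0, -0.1, 22.2]
force: [0.1, -1.2, 0.1]
grip_width: 0.0869
grasp_force: 0.0
```

Request:
drive_tool(
  moves=[4.6, -3.9, 0, 2.2, 60, 4.6, -3.9, 0, 2.2, 60, 4.6, -3.9, 0, 2.2, 60, 4.6, -3.9, 0, 2.2, 60, 4.6, -3.9, 0, 2.2, 60],
)

```text
time_s: 1.35
tool_pos: [0.4689, -0.1732, 0.1833]
tool_rot: [-179.9, -0.0, 0.2]
force: [0.3, -0.8, -0.4]
grip_width: 0.0605
grasp_force: 0.0
```

Run:
```python
from h import *
o=env.get_obs();print(o["tool_pos"],o["tool_rot"],o["qpos"],o["time_s"])
m,C,im,d=snap("wrist","w1.png");print(m,C.round(3))
```

```text
[ 0.46890769 -0.1731875   0.18330116] [-1.79918459e+02 -4.66824715e-02  1.94338864e-01] [ 42.39993837   1.11183393 -25.25615235 103.19102003   0.39469626
  75.78347247 -72.75446138] 1.35
{'K': array([[279.88825613,   0.        , 317.90486377],
       [  0.        , 279.88825613, 196.09912435],
       [  0.        ,   0.        ,   1.        ]]), 'k1': -0.03613002695958086, 'tool_from_camera': array([[-3.38713738e-04, -9.62484080e-01, -2.71337947e-01,
         7.37339019e-02],
       [ 9.99999749e-01, -4.94887789e-04,  5.07146040e-04,
         3.33151235e-04],
       [-6.22401826e-04, -2.71337707e-01,  9.62484006e-01,
        -2.00666462e-01],
       [ 0.00000000e+00,  0.00000000e+00,  0.00000000e+00,
         1.00000000e+00]])} [[ 0.003 -0.963 -0.271  0.542]
 [-1.    -0.003 -0.    -0.174]
 [-0.001  0.271 -0.963  0.384]
 [ 0.     0.     0.     1.   ]]
```

View pics/w1.png

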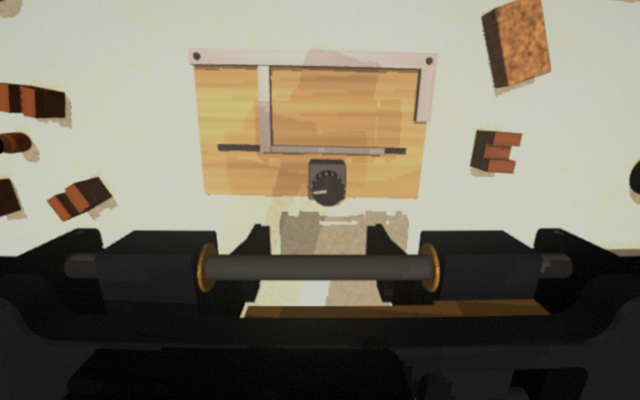

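Run:
```python
from h import *
L=np.load("last_wrist.npz");cv2.imwrite("pics/w1c.png",cv2.resize(L["im"][42:212,182:444],None,fx=3,fy=3,interpolation=2)[:,:,::-1])
```

```text
(no output)
```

View pics/w1c.png

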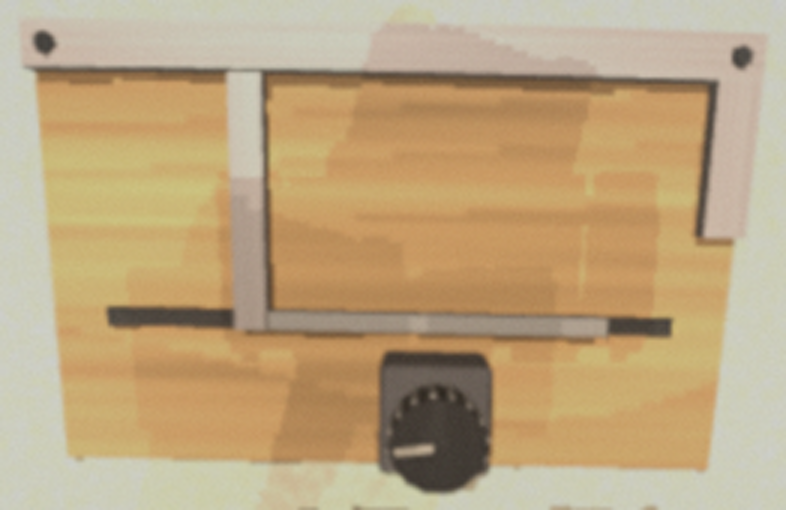

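Run:
```python
from h import *
m=env.camera_model("wrist");C=np.load("last_wrist.npz")["C"]
f=lambda c:[182+(c[0]+.5)/3-.5,42+(c[1]+.5)/3-.5]
p=at_z(m,C,[f(q) for q in [(36,67),(718,80),(717,84),(704,234),(263,72),(268,310)]],0.02);print(p.round(4))
print(at_z(m,C,[f((438,447))],0.093).round(4))
```

```text
[[ 0.6057 -0.0228  0.02  ]
 [ 0.6013 -0.2979  0.02  ]
 [ 0.5998 -0.2976  0.02  ]
 [ 0.5408 -0.2976  0.02  ]
 [ 0.6032 -0.1146  0.02  ]
 [ 0.5083 -0.113   0.02  ]]
[[ 0.4668 -0.184   0.093 ]]
```

Request:
drive_tool(
  moves=[-0.05, 0.22, 0, 0, 60, -0.05, 0.22, 1, 0, 60, -0.05, 0.22, 2, 0, 60, -0.05, 0.22, 2.8, 0, 60, -0.05, 0.22, 2.8, 0, 60],
)

```text
time_s: 2.02
tool_pos: [0.4614, -0.1886, 0.0687]
tool_rot: [-179.9, 0.3, -0.5]
force: [0.4, 0.3, 0.4]
grip_width: 0.0599
grasp_force: 0.0
```

Request:
drive_tool(
  moves=[0, 0, 0, 0, 30, 0, 0, 0, 0, 30, 0, 0, 0, 0, 30, 0, 0, 0, 0, 30, 0, 0, 0, 0, 30],
  squeeze=20,
)

```text
time_s: 2.65
tool_pos: [0.4649, -0.1868, 0.0715]
tool_rot: [180.0, -0.0, -0.3]
force: [0.0, 0.6, 0.8]
grip_width: 0.0309
grasp_force: 0.0
```

Run:
```python
from h import *
o=env.get_obs();print(o["tool_pos"],o["tool_rot"],o["grip_width"],o["grasp_force"])
m,C,im,d=snap("wrist")
m,C2,i2,d=snap("scene")
cv2.imwrite("pics/w2.png",np.hstack([im[100:330,150:480],cv2.resize(i2[130:245,190:320],(390,345))[:230]])[:,:,::-1])
```

```text
[ 0.46494296 -0.18677892  0.07146276] [ 1.79980469e+02 -1.46764785e-02 -2.86517775e-01] 0.03090225489222423 0.0
```

View pics/w2.png

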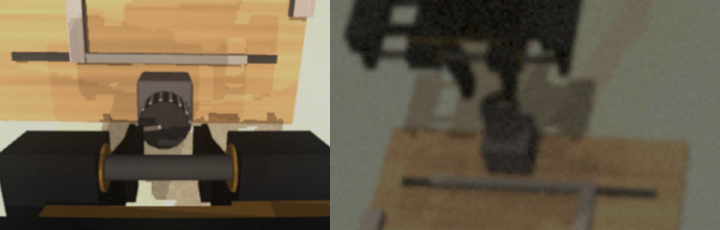

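Run:
```python
from h import *
L=np.load("last_wrist.npz");m=env.camera_model("wrist");C=L["C"];P=cloud(m,C,L["d"])
T=np.linalg.inv(np.array(m["tool_from_camera"]))
for t in [(0,0,0),(0,0,-.019),(0,0.018,-.019),(0,-0.018,-.019)]:
    q=T[:3,:3]@np.array(t)+T[:3,3];print(t,(m["K"]@(q/q[2]))[:2]-[150,100])
for v in range(200,275,6): print(v-100,P[v,317].round(4),P[v,300].round(4))
L=np.load("last_top.npz");m,C=ext("top");P=np.load("P.npy")
print(P[226:238,383].round(3))
```

```text
(0, 0, 0) [167.33199994 117.79748932]
(0, 0, -0.019) [167.29523319 127.2388299 ]
(0, 0.018, -0.019) [193.14873252 127.22456391]
(0, -0.018, -0.019) [141.43931019 127.25309723]
100 [ 0.4837 -0.1867  0.0871] [ 0.4832 -0.1748  0.085 ]
106 [ 0.4808 -0.1867  0.0915] [ 0.4811 -0.1752  0.0923]
112 [ 0.4766 -0.1866  0.0918] [ 0.4769 -0.1751  0.0924]
118 [ 0.4721 -0.1866  0.0915] [ 0.4727 -0.175   0.0929]
124 [ 0.4685 -0.1866  0.0935] [ 0.4684 -0.175   0.0929]
130 [ 0.4637 -0.1866  0.0924] [ 0.4642 -0.1749  0.0936]
136 [ 0.4592 -0.1865  0.0924] [ 0.4595 -0.1747  0.0929]
142 [ 0.4546 -0.1865  0.0925] [ 0.4549 -0.1746  0.0928]
148 [ 0.45   -0.1865  0.0923] [ 0.4039 -0.1678 -0.0012]
154 [ 0.3965 -0.1859 -0.0016] [ 3.973e-01 -1.677e-01 -2.000e-04]
160 [ 0.4967 -0.187   0.1954] [ 0.4971 -0.1818  0.1959]
166 [ 0.4953 -0.187   0.1964] [ 0.4957 -0.1819  0.197 ]
172 [ 0.4938 -0.187   0.1973] [ 0.494  -0.1819  0.1976]
[[ 0.484 -0.178  0.092]
 [ 0.481 -0.178  0.093]
 [ 0.477 -0.178  0.095]
 [ 0.474 -0.178  0.091]
 [ 0.471 -0.178  0.093]
 [ 0.467 -0.177  0.095]
 [ 0.465 -0.178  0.087]
 [ 0.461 -0.178  0.089]
 [ 0.457 -0.177  0.095]
 [ 0.454 -0.178  0.092]
 [ 0.451 -0.178  0.09 ]
 [ 0.45  -0.182  0.061]]
```

Run:
```python
from h import *
L=np.load("last_scene.npz");m,C=ext("scene");P=cloud(m,C,L["d"])
W=P.reshape(-1,3)
s=W[(abs(W[:,0]-.465)<.06)&(abs(W[:,1]+.187)<.09)&(W[:,2]>.03)&(W[:,2]<.2)]
for z in np.arange(.04,.2,.01):
    q=s[abs(s[:,2]-z)<.005]
    if len(q): print(round(z,3),len(q),"x",np.percentile(q[:,0],[5,95]).round(3),"y",np.sort(q[:,1])[::max(1,len(q)//14)].round(3))
c=L["im"][140:240,220:300];cv2.imwrite("pics/s2.png",cv2.convertScaleAbs(cv2.resize(c,None,fx=6,fy=6,interpolation=2),alpha=1.6,beta=10)[:,:,::-1])
```

```text
0.04 38 x [0.455 0.491] y [-0.203 -0.2   -0.195 -0.192 -0.188 -0.184 -0.18  -0.177 -0.173 -0.17
 -0.167 -0.164 -0.161 -0.159 -0.159 -0.159 -0.159 -0.158 -0.158]
0.05 129 x [0.451 0.49 ] y [-0.206 -0.201 -0.198 -0.194 -0.19  -0.184 -0.18  -0.175 -0.172 -0.168
 -0.166 -0.163 -0.161 -0.16  -0.159]
0.06 16 x [0.457 0.488] y [-0.201 -0.2   -0.193 -0.188 -0.183 -0.182 -0.175 -0.171 -0.17  -0.169
 -0.168 -0.166 -0.165 -0.162 -0.161 -0.159]
0.07 23 x [0.467 0.485] y [-0.193 -0.191 -0.189 -0.186 -0.185 -0.184 -0.183 -0.18  -0.178 -0.177
 -0.176 -0.175 -0.172 -0.172 -0.17  -0.169 -0.169 -0.167 -0.167 -0.166
 -0.165 -0.164 -0.163]
0.08 33 x [0.467 0.486] y [-0.198 -0.193 -0.191 -0.187 -0.184 -0.182 -0.179 -0.177 -0.176 -0.174
 -0.172 -0.17  -0.167 -0.166 -0.164 -0.164 -0.164]
0.09 83 x [0.455 0.484] y [-0.2   -0.196 -0.194 -0.191 -0.188 -0.186 -0.184 -0.183 -0.182 -0.18
 -0.177 -0.177 -0.173 -0.171 -0.17  -0.166 -0.165]
0.1 37 x [0.457 0.484] y [-0.197 -0.194 -0.194 -0.191 -0.19  -0.189 -0.188 -0.187 -0.186 -0.185
 -0.184 -0.18  -0.179 -0.177 -0.175 -0.173 -0.171 -0.167 -0.166]
0.11 8 x [0.459 
[... 544 characters left out ...]
9]
0.15 24 x [0.464 0.477] y [-0.212 -0.211 -0.21  -0.209 -0.207 -0.206 -0.206 -0.205 -0.205 -0.204
 -0.202 -0.202 -0.201 -0.201 -0.201 -0.2   -0.2   -0.17  -0.164 -0.163
 -0.161 -0.161 -0.159 -0.158]
0.16 22 x [0.455 0.477] y [-0.213 -0.212 -0.212 -0.212 -0.211 -0.21  -0.208 -0.207 -0.207 -0.206
 -0.205 -0.205 -0.205 -0.204 -0.203 -0.202 -0.202 -0.202 -0.202 -0.201
 -0.2   -0.2  ]
0.17 6 x [0.458 0.476] y [-0.214 -0.208 -0.206 -0.206 -0.206 -0.205]
0.18 11 x [0.439 0.495] y [-0.266 -0.265 -0.265 -0.264 -0.206 -0.206 -0.206 -0.205 -0.205 -0.099
 -0.098]
0.19 94 x [0.463 0.504] y [-0.273 -0.266 -0.265 -0.259 -0.235 -0.228 -0.22  -0.208 -0.206 -0.163
 -0.155 -0.146 -0.139 -0.137 -0.104 -0.099]
```

View pics/s2.png

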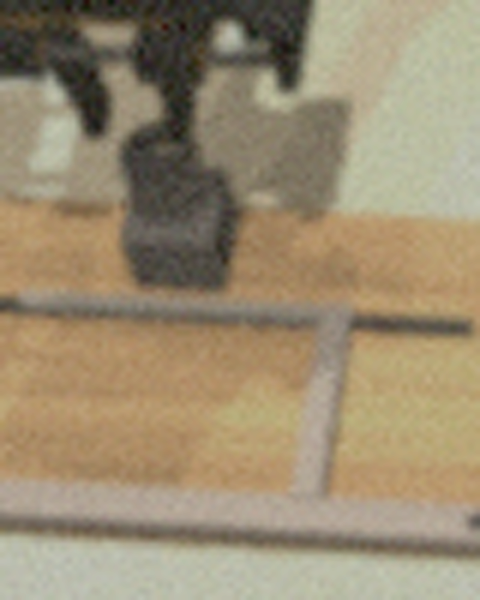

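Run:
```python
from h import *
m,C=ext("scene");P=cloud(m,C,np.load("last_scene.npz")["d"])
for z in (.07,.09,.1,.11,.12,.14):
    X=np.array([[.465,-.208,z],[.465,-.163,z],[.467,-.182,z]])
    uv=cv2.projectPoints(X,m["rvec"],m["tvec"],m["K"],np.array([m["k1"],0,0,0.]))[0].reshape(-1,2)
    print(z,((uv-[220,140])*6).round().tolist())
for c in [(95,125),(95,110),(95,145),(180,125),(180,105),(150,150)]:
    print(c,P[140+c[1]//6,220+c[0]//6].round(3))
```

```text
0.07 [[111.0, 173.0], [205.0, 176.0], [165.0, 178.0]]
0.09 [[102.0, 147.0], [198.0, 150.0], [157.0, 152.0]]
0.1 [[98.0, 134.0], [194.0, 137.0], [152.0, 139.0]]
0.11 [[93.0, 121.0], [190.0, 124.0], [148.0, 126.0]]
0.12 [[88.0, 107.0], [186.0, 110.0], [144.0, 112.0]]
0.14 [[78.0, 79.0], [178.0, 82.0], [135.0, 84.0]]
(95, 125) [ 0.473 -0.205  0.121]
(95, 110) [ 0.475 -0.203  0.132]
(95, 145) [ 0.395 -0.247 -0.001]
(180, 125) [ 0.476 -0.163  0.126]
(180, 105) [ 0.474 -0.161  0.137]
(150, 150) [ 0.47  -0.184  0.095]
```

Run:
```python
from h import *
print(env.grasp_offset,[a for a in dir(env) if a[0]!="_"])
L=np.load("last_wrist.npz");m=env.camera_model("wrist");P=cloud(m,L["C"],L["d"])
for v in range(215,262,4): print(v-100,[P[v,u].round(3).tolist() for u in (150+115,150+125,150+212)])
```

```text
0.0187 ['PlanningError', 'camera_model', 'get_obs', 'grasp_offset', 'read_camera', 'sign_off']
115 [[0.445, -0.134, 0.007], [0.444, -0.144, 0.006], [0.444, -0.231, 0.007]]
119 [[0.44, -0.134, 0.007], [0.441, -0.144, 0.009], [0.44, -0.231, 0.008]]
123 [[0.433, -0.132, -0.001], [0.432, -0.142, -0.002], [0.436, -0.232, 0.009]]
127 [[0.428, -0.132, -0.001], [0.428, -0.142, -0.001], [0.428, -0.233, -0.001]]
131 [[0.424, -0.131, -0.001], [0.424, -0.142, -0.0], [0.424, -0.233, 0.0]]
135 [[0.419, -0.131, -0.002], [0.476, -0.163, 0.128], [0.419, -0.234, -0.001]]
139 [[0.415, -0.131, -0.001], [0.475, -0.164, 0.132], [0.475, -0.211, 0.132]]
143 [[0.41, -0.131, -0.001], [0.475, -0.165, 0.137], [0.475, -0.21, 0.138]]
147 [[0.405, -0.13, -0.002], [0.476, -0.166, 0.144], [0.476, -0.209, 0.144]]
151 [[0.476, -0.161, 0.148], [0.476, -0.166, 0.147], [0.475, -0.209, 0.147]]
155 [[0.497, -0.171, 0.193], [0.498, -0.174, 0.194], [0.497, -0.201, 0.193]]
159 [[0.498, -0.171, 0.197], [0.497, -0.174, 0.196], [0.497, -0.201, 0.196]]
```

Request:
drive_tool(
  moves=[0, 0, 0, 0, 60, 0, 0, 0, 0, 60, 0, 0, 0, 0, 60, 0, 0, 0, 0, 60, 0, 0, 0, 0, 60],
)

```text
time_s: 3.38
tool_pos: [0.4649, -0.1868, 0.0713]
tool_rot: [180.0, -0.0, -0.3]
force: [0.2, 0.6, 0.6]
grip_width: 0.0594
grasp_force: 0.0
```

```bash
cat > tip.py <<'E'
from h import *
o=env.get_obs();m,C,im,d=snap("scene");P=cloud(m,C,d).reshape(-1,3);p=o["tool_pos"]
r=R.from_euler("xyz",o["tool_rot"],degrees=True).as_matrix()
q=(P-p)@r   # tool coords
w=o["grip_width"]/2
s=q[(abs(q[:,0])<.02)&(abs(q[:,1])>w-.006)&(abs(q[:,1])<w+.022)&(q[:,2]<.03)&(q[:,2]>-.09)]
print(p,o["grip_width"],o["grasp_force"]);
for sg in(1,-1):
    t=s[s[:,1]*sg>0];t=t[np.argsort(-t[:,2])];print(sg,len(t),t[:12:1].round(3).tolist())
E
python3 tip.py
```

```text
[ 0.4648628  -0.18678317  0.07125285] 0.0593804026447121 0.0
1 79 [[0.008, 0.035, -0.04], [-0.006, 0.029, -0.04], [0.009, 0.029, -0.041], [0.009, 0.031, -0.042], [-0.008, 0.029, -0.042], [0.007, 0.029, -0.043], [0.011, 0.036, -0.044], [0.002, 0.029, -0.046], [0.009, 0.033, -0.046], [0.006, 0.036, -0.046], [-0.008, 0.028, -0.047], [-0.0, 0.029, -0.047]]
-1 77 [[-0.012, -0.028, 0.03], [0.003, -0.027, 0.029], [0.007, -0.028, 0.028], [-0.007, -0.029, 0.028], [0.019, -0.028, 0.026], [-0.019, -0.028, 0.025], [-0.012, -0.029, 0.025], [0.013, -0.027, 0.025], [0.004, -0.029, 0.023], [-0.014, -0.029, 0.023], [0.018, -0.028, 0.023], [0.001, -0.028, 0.022]]
```

Request:
drive_tool(
  moves=[0, -0.08, 0.3, 0, 60, 0, -0.08, 0.6, 0, 60, 0, -0.08, 0.9, 0, 60, 0, -0.08, 0.9, 0, 60, 0, -0.08, 0.9, 0, 60],
)

```text
time_s: 4.05
tool_pos: [0.465, -0.1836, 0.0352]
tool_rot: [-180.0, -0.0, -0.3]
force: [-0.1, -0.2, 0.9]
grip_width: 0.06
grasp_force: 0.0
```

Request:
drive_tool(
  moves=[0, 0, 0, 0, 30, 0, 0, 0, 0, 30, 0, 0, 0, 0, 30, 0, 0, 0, 0, 30, 0, 0, 0, 0, 30],
  squeeze=20,
)

```text
time_s: 4.68
tool_pos: [0.465, -0.1837, 0.0354]
tool_rot: [180.0, -0.0, -0.3]
force: [-0.3, 0.5, 1.4]
grip_width: 0.0358
grasp_force: 20.0
```

Request:
drive_tool(
  moves=[0, 0, 0, -1, 30, 0, 0, 0, -2, 30, 0, 0, 0, -3, 30, 0, 0, 0, -4, 30, 0, 0, 0, -5, 30],
)

```text
time_s: 5.3
tool_pos: [0.4658, -0.1852, 0.0355]
tool_rot: [179.8, 0.0, 50.0]
force: [2.8, -3.6, -2.4]
grip_width: 0.0351
grasp_force: 20.0
```

Request:
drive_tool(
  moves=[0, 0, 0, -1, 30, 0, 0, 0, -2, 30, 0, 0, 0, -3, 30, 0, 0, 0, -4, 30, 0, 0, 0, -5, 30],
)

```text
time_s: 5.92
tool_pos: [0.4675, -0.1856, 0.0356]
tool_rot: [179.7, 0.2, 100.0]
force: [7.2, -3.9, -6.8]
grip_width: 0.0356
grasp_force: 20.0
```

Request:
drive_tool(
  moves=[0, 0, 0, -1, 30, 0, 0, 0, -2, 30, 0, 0, 0, -3, 30, 0, 0, 0, -4, 30, 0, 0, 0, -5, 30],
)

```text
time_s: 6.55
tool_pos: [0.4688, -0.1847, 0.0356]
tool_rot: [179.8, 0.5, 150.0]
force: [10.0, -2.1, -9.4]
grip_width: 0.0358
grasp_force: 20.0
```

Request:
drive_tool(
  moves=[0, 0, 0, 0, 66, 0, 0, 0, 0, 66, 0, 0, 0, 0, 66, 0, 0, 0, 0, 66, 0, 0, 0, 0, 66],
)

```text
time_s: 7.18
tool_pos: [0.4648, -0.1835, 0.0353]
tool_rot: [-180.0, -0.0, 149.7]
force: [0.5, 0.5, 0.4]
grip_width: 0.0655
grasp_force: 0.0
```

Request:
drive_tool(
  moves=[0, 0, -0.7, 0, 66, 0, 0, -1.4, 0, 66, 0, 0, -2.1, 0, 66, 0, 0, -2.8, 0, 66, 0, 0, -2.8, 0, 66],
)

```text
time_s: 7.8
tool_pos: [0.4665, -0.1842, 0.1494]
tool_rot: [-180.0, 0.3, 149.7]
force: [-0.2, 0.9, -0.9]
grip_width: 0.066
grasp_force: 0.0
```

Run:
```python
from h import *
o=env.get_obs();print(o["tool_pos"],o["tool_rot"],o["qpos"].round(1))
L=np.load("last_scene.npz")
m,C,im,d=snap("scene")
# jaw face estimate : diff image columns
P=cloud(m,C,d);W=P.reshape(-1,3)
s=W[(W[:,2]>.014)&(W[:,2]<.03)&(W[:,0]>.52)&(W[:,0]<.58)&(W[:,1]>-.25)&(W[:,1]<-.03)]
print(len(s),np.percentile(s[:,1],[1,5,50,95,99]).round(4))
m,C,im,d=snap("top");P=cloud(m,C,d);np.save("P.npy",P)
for (u,v) in [(235,192),(272,204),(242,241),(283,241),(445,222)]:
    w=P[v-20:v+21,u-20:u+21].reshape(-1,3);g=at_z(m,C,[(u,v)],0.03)[0]
    w=w[(np.hypot(*(w[:,:2]-g[:2]).T)<0.06)];t=w[(w[:,2]>0.036)&(w[:,2]<.06)]
    r=cv2.minAreaRect(t[:,:2].astype(np.float32)*1000)
    print(u,v,len(t),np.round(r[0],0),np.round(r[1],0),round(r[2],1))
```

```text
[ 0.46646251 -0.18418148  0.14944097] [-179.97997993    0.26155124  149.69451134] [ 57.5   3.3 -40.  105.5   2.3  71.7  76.5]
101 [-0.1873 -0.0781 -0.071  -0.0644 -0.0638]
235 192 105 [607. 331.] [34. 50.] 5.3
272 204 103 [550. 202.] [52. 73.] 71.9
242 241 106 [435. 300.] [50. 33.] 5.5
283 241 98 [437. 159.] [34. 50.] 28.7
445 222 102 [ 503. -399.] [34. 50.] 88.1
```

Request:
drive_tool(
  moves=[-1, -1.2, 0.2, 1, 70, -2, -2.4, 0.4, 2, 70, -3, -3.6, 0.6, 3, 70, -3.61, -4.25, 0.75, 4, 70, -3.61, -4.25, 0.75, 5, 70],
)

```text
time_s: 8.52
tool_pos: [0.5013, -0.4063, 0.1134]
tool_rot: [-179.8, -0.2, 99.1]
force: [-0.5, 1.2, -0.3]
grip_width: 0.0701
grasp_force: 0.0
```

Request:
drive_tool(
  moves=[0, 0, 0, 1, 70, 0, 0, 0, 1.15, 70, 0, 0, 0, 1.15, 70],
)

```text
time_s: 8.9
tool_pos: [0.5034, -0.4027, 0.1164]
tool_rot: [-179.9, -0.0, 88.4]
force: [-0.5, -0.2, 0.4]
grip_width: 0.0698
grasp_force: 0.0
```

```bash
cat > mv.py <<'E'
from h import *
import sys
def mv(x,y,z,yaw,o=None):
    o=o or env.get_obs();p=o["tool_pos"];c=o["tool_rot"][2];a=np.radians(c)
    dx,dy=x-p[0],y-p[1]
    t=-((yaw-c+90)%180-90)
    print("pos",p.round(4),"yaw",round(c,1),"j7",o["qpos"][6].round(0),"MOVE x %.2f y %.2f z %.2f turn %.2f"%((dx*np.cos(a)+dy*np.sin(a))/.04,(dx*np.sin(a)-dy*np.cos(a))/.04,(p[2]-z)/.04,t/10))
def block(name,x,y,rad=.055,zlo=.036,zhi=.056):
    m,C,im,d=snap(name);w=cloud(m,C,d).reshape(-1,3)
    w=w[np.hypot(w[:,0]-x,w[:,1]-y)<rad];t=w[(w[:,2]>zlo)&(w[:,2]<zhi)]
    r=cv2.minAreaRect(t[:,:2].astype(np.float32)*1000);(a,b)=r[1]
    al=r[2] if a>b else r[2]+90
    print(name,len(t),np.round(r[0],1),np.round(r[1],1),"pick yaw",round((al+90)%180,1));return r[0][0]/1000,r[0][1]/1000,(al+90)%180
E
python3 - <<'E'
from mv import *
x,y,w=block("wrist",.504,-.403);mv(x,y,-.010,w)
E
```

```text
wrist 1081 [ 503.1 -403.1] [34.6 49.7] pick yaw 87.8
pos [ 0.5035 -0.4028  0.1167] yaw 88.4 j7 28.0 MOVE x -0.01 y -0.01 z 3.17 turn 0.06
```

Request:
drive_tool(
  moves=[0, 0, 1, 0, 70, 0, 0, 2, 0, 70, 0, 0, 3, 0, 70, 0, 0, 3.2, 0, 70, 0, 0, 3.2, 0, 70],
)

```text
time_s: 9.57
tool_pos: [0.504, -0.4033, -0.0103]
tool_rot: [180.0, -0.0, 88.2]
force: [0.6, 0.3, 1.4]
grip_width: 0.0702
grasp_force: 0.0
```

Request:
drive_tool(
  moves=[0, 0, 0, 0, 40, 0, 0, 0, 0, 40, 0, 0, 0, 0, 40, 0, 0, 0, 0, 40, 0, 0, 0, 0, 40],
  squeeze=25,
)

```text
time_s: 10.2
tool_pos: [0.5044, -0.4038, -0.0095]
tool_rot: [179.9, 0.1, 88.2]
force: [-1.6, 0.5, 5.6]
grip_width: 0.0496
grasp_force: 25.0
```

Request:
drive_tool(
  moves=[0, 0, -0.4, 0, 40, 0, 0, -0.8, 0, 40, 0, 0, -1.2, 0, 40, 0, 0, -1.5, 0, 40, 0, 0, -1.5, 0, 40],
)

```text
time_s: 10.82
tool_pos: [0.5046, -0.4038, 0.0508]
tool_rot: [179.9, 0.1, 88.2]
force: [0.4, -0.0, -0.1]
grip_width: 0.0496
grasp_force: 25.0
```

Run:
```python
from mv import *
mv(.574,-.278,.06,89.1)
```

```text
pos [ 0.5046 -0.4038  0.0508] yaw 88.2 j7 27.0 MOVE x 3.20 y 1.64 z -0.23 turn -0.09
```

Request:
drive_tool(
  moves=[0.6, 0.3, 0, 0, 40, 1.6, 0.8, 0, 0, 40, 2.6, 1.3, 0, 0, 40, 3.25, 1.64, 0, -0.09, 40, 3.25, 1.64, 0, -0.09, 40],
)

```text
time_s: 11.45
tool_pos: [0.5747, -0.272, 0.049]
tool_rot: [180.0, -0.1, 89.4]
force: [-0.5, -0.9, -1.0]
grip_width: 0.0499
grasp_force: 2.5
```

```bash
python3 - <<'E'
from mv import *
mv(.574,-.278,-.001,89.1)
o=env.get_obs();m,C,im,d=snap("wrist");W=cloud(m,C,d);
s=W.reshape(-1,3);s=s[(s[:,2]>.05)&(s[:,2]<.115)&(abs(s[:,0]-.575)<.06)&(abs(s[:,1]+.28)<.05)];print(len(s),s.min(0),s.max(0))
c=im[20:330,120:560];cv2.imwrite("pics/w3.png",c[:,:,::-1])
E
python3 tip.py
```

```text
pos [ 0.5747 -0.272   0.049 ] yaw 89.4 j7 14.0 MOVE x -0.15 y -0.02 z 1.25 turn 0.03
5271 [ 0.53986017 -0.2828452   0.05867067] [ 0.60923375 -0.25329444  0.1149968 ]
[ 0.57348404 -0.27482201  0.04889106] 0.05030666308605199 2.499806525884196
1 169 [[0.014, 0.047, 0.03], [0.012, 0.028, 0.03], [0.002, 0.044, 0.03], [0.004, 0.041, 0.03], [-0.013, 0.042, 0.029], [0.007, 0.041, 0.029], [0.016, 0.034, 0.029], [0.005, 0.044, 0.029], [0.01, 0.041, 0.029], [-0.003, 0.036, 0.029], [-0.002, 0.039, 0.029], [0.017, 0.047, 0.029]]
-1 63 [[0.019, -0.021, -0.018], [0.019, -0.023, -0.019], [0.019, -0.022, -0.026], [0.019, -0.025, -0.031], [0.02, -0.02, -0.039], [0.02, -0.022, -0.041], [0.019, -0.024, -0.042], [0.018, -0.02, -0.044], [0.019, -0.021, -0.046], [0.019, -0.025, -0.051], [0.01, -0.03, -0.051], [0.012, -0.034, -0.051]]
```

View pics/w3.png

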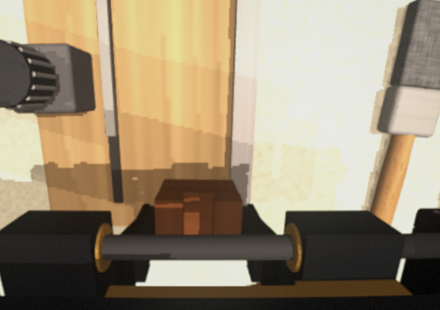

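Request:
drive_tool(
  moves=[0, 0, 0, 0, 40, 0, 0, 0, 0, 40, 0, 0, 0, 0, 40, 0, 0, 0, 0, 40, 0, 0, 0, 0, 40],
  squeeze=30,
)

```text
time_s: 12.18
tool_pos: [0.5734, -0.2754, 0.0493]
tool_rot: [180.0, 0.0, 89.1]
force: [0.8, 0.5, -0.7]
grip_width: 0.0498
grasp_force: 30.0
```

Run:
```python
from mv import *
mv(.574,-.278,-.001,89.1);o=env.get_obs();print(o["grasp_force"],o["grip_width"])
p=o["tool_pos"]
for n in("wrist","scene"):
    m,C,im,d=snap(n);s=cloud(m,C,d).reshape(-1,3);f=im.reshape(-1,3).astype(int)
    k=(abs(s[:,0]-p[0])<.035)&(abs(s[:,1]-p[1])<.03)&(s[:,2]>.03)&(s[:,2]<.14)&(f[:,0]>f[:,2]*1.7)&(f[:,0]>f[:,1]*1.3)
    print(n,k.sum(),np.percentile(s[k],[2,50,98],axis=0).round(4).tolist())
```

```text
pos [ 0.5734 -0.2754  0.0493] yaw 89.1 j7 14.0 MOVE x -0.07 y 0.02 z 1.26 turn 0.00
29.999886006116867 0.049803350135430316
wrist 4720 [[0.5432, -0.2838, 0.0628], [0.5719, -0.2641, 0.092], [0.597, -0.2571, 0.1038]]
scene 124 [[0.5453, -0.271, 0.0622], [0.5732, -0.259, 0.0926], [0.6028, -0.255, 0.1081]]
```

Request:
drive_tool(
  moves=[0, 0, 0.5, 0, 40, 0, 0, 1, 0, 40, 0, 0, 1.24, 0, 40, 0, 0, 1.24, 0, 40, 0, 0, 1.24, 0, 40],
)

```text
time_s: 12.9
tool_pos: [0.5732, -0.2752, -0.001]
tool_rot: [-180.0, -0.0, 89.1]
force: [0.2, 0.1, -1.0]
grip_width: 0.0497
grasp_force: 30.0
```

Request:
drive_tool(
  moves=[0, 0.1, 0, 0, 40, 0, 0.2, 0, 0, 40, 0, 0.2, 0, 0, 40, -0.12, 0.2, 0, 0, 40, -0.24, 0.2, 0, 0, 40],
)

```text
time_s: 13.52
tool_pos: [0.5772, -0.2807, -0.0019]
tool_rot: [-179.4, -0.4, 89.2]
force: [-8.1, 7.2, 3.2]
grip_width: 0.0498
grasp_force: 30.0
```

Request:
drive_tool(
  moves=[0, 0, 0, 0, 40, 0, 0, 0, 0, 40],
)

```text
time_s: 13.78
tool_pos: [0.5772, -0.2817, -0.0018]
tool_rot: [-179.5, -0.3, 89.2]
force: [-8.6, 5.0, 3.2]
grip_width: 0.05
grasp_force: 30.0
```

Request:
drive_tool(
  moves=[0.1, -0.1, 0, 0, 50, 0.1, -0.1, 0, 0, 62, 0.1, -0.1, 0, 0, 62, 0.1, -0.1, 0, 0, 62, 0.1, -0.1, 0, 0, 62],
)

```text
time_s: 14.4
tool_pos: [0.5776, -0.2812, -0.0002]
tool_rot: [180.0, 0.0, 89.1]
force: [-0.3, -0.3, -0.1]
grip_width: 0.0618
grasp_force: 0.0
```

Request:
drive_tool(
  moves=[0, 0, -0.3, 0, 62, 0, 0, -0.9, 0, 62, 0, 0, -1.8, 0, 62, 0, 0, -2.8, 0, 62, 0, 0, -2.8, 0, 62],
)

```text
time_s: 15.02
tool_pos: [0.5804, -0.282, 0.1169]
tool_rot: [179.6, 0.2, 89.1]
force: [0.7, -0.8, -0.1]
grip_width: 0.0619
grasp_force: 0.0
```

Run:
```python
from mv import *
block("wrist",.577,-.2815,.045,.044,.066);mv(.437,.157,.11,28.7)
```

```text
wrist 1129 [ 576.4 -279.2] [34.  49.7] pick yaw 88.5
pos [ 0.5788 -0.2815  0.1143] yaw 89.1 j7 15.0 MOVE x 10.91 y -3.71 z 0.11 turn 6.04
```

Request:
drive_tool(
  moves=[1, -0.34, 0, 0, 70, 2.2, -0.74, 0, 0, 70, 3.4, -1.14, 0, 0, 70, 4.6, -1.55, 0, 0, 70, 5.6, -1.88, 0, 0, 70],
)

```text
time_s: 15.7
tool_pos: [0.504, -0.0538, 0.1107]
tool_rot: [-179.9, -0.0, 89.2]
force: [0.7, 0.7, -0.4]
grip_width: 0.07
grasp_force: 0.0
```

Request:
drive_tool(
  moves=[1.2, -0.4, 0, 0, 70, 2.4, -0.8, 0, 0, 70, 3.6, -1.2, 0, 0, 70, 4.6, -1.55, 0, 0, 70, 5.35, -1.78, 0, 0, 70],
)

```text
time_s: 16.32
tool_pos: [0.4361, 0.1608, 0.1109]
tool_rot: [-179.9, 0.0, 89.2]
force: [-0.1, -0.3, 0.6]
grip_width: 0.0699
grasp_force: 0.0
```

Request:
drive_tool(
  moves=[0, 0, 0, 1, 70, 0, 0, 0, 2, 70, 0, 0, 0, 3, 70, 0, 0, 0, 4, 70, 0, 0, 0, 5, 70],
)

```text
time_s: 16.95
tool_pos: [0.4369, 0.1589, 0.1107]
tool_rot: [-180.0, 0.1, 38.8]
force: [-0.0, 0.1, -0.4]
grip_width: 0.0698
grasp_force: 0.0
```

Request:
drive_tool(
  moves=[0, 0, 0, 1, 70, 0, 0, 0, 1, 70, 0, 0, 0, 1, 70],
)

```text
time_s: 17.32
tool_pos: [0.4374, 0.1591, 0.1112]
tool_rot: [-180.0, 0.0, 29.3]
force: [0.7, 0.2, 0.1]
grip_width: 0.0697
grasp_force: 0.0
```

Run:
```python
from mv import *
x,y,w=block("wrist",.437,.157);mv(x,y,-.010,w)
```

```text
wrist 1109 [436.2 156. ] [34.5 49.9] pick yaw 28.2
pos [0.4375 0.1592 0.1113] yaw 29.2 j7 -84.0 MOVE x -0.07 y 0.05 z 3.03 turn 0.10
```

Request:
drive_tool(
  moves=[-0.07, 0.05, 1, 0.1, 70, -0.07, 0.05, 2, 0.1, 70, -0.07, 0.05, 2.8, 0.1, 70, -0.07, 0.05, 3.03, 0.1, 70, -0.07, 0.05, 3.03, 0.1, 70],
)

```text
time_s: 18.0
tool_pos: [0.4363, 0.1563, -0.0095]
tool_rot: [-180.0, 0.0, 28.2]
force: [-0.3, 0.0, 1.8]
grip_width: 0.0702
grasp_force: 0.0
```

Request:
drive_tool(
  moves=[0, 0, 0, 0, 40, 0, 0, 0, 0, 40, 0, 0, 0, 0, 40, 0, 0, 0, 0, 40, 0, 0, 0, 0, 40],
)

```text
time_s: 18.62
tool_pos: [0.4371, 0.1562, -0.0088]
tool_rot: [179.9, -0.1, 28.1]
force: [-1.1, -0.7, 5.6]
grip_width: 0.0496
grasp_force: 30.0
```

Request:
drive_tool(
  moves=[0, 0, -0.4, 0, 40, 0, 0, -0.8, 0, 40, 0, 0, -1.2, 0, 40, 0, 0, -1.8, 0, 40, 0, 0, -1.8, 0, 40],
)

```text
time_s: 19.25
tool_pos: [0.4383, 0.1565, 0.0647]
tool_rot: [179.9, -0.2, 28.1]
force: [0.5, 0.4, -1.4]
grip_width: 0.0495
grasp_force: 30.0
```

Request:
drive_tool(
  moves=[0, 0, 0, -1, 40, 0, 0, 0, -2, 40, 0, 0, 0, -3, 40, 0, 0, 0, -4, 40, 0, 0, 0, -5, 40],
)

```text
time_s: 19.88
tool_pos: [0.4358, 0.1559, 0.0618]
tool_rot: [-179.9, 0.0, 78.4]
force: [0.2, 0.4, -0.5]
grip_width: 0.0499
grasp_force: 30.0
```

Request:
drive_tool(
  moves=[0, 0, 0, -1.08, 40, 0, 0, 0, -1.08, 40, 0, 0, 0, -1.08, 40],
)

```text
time_s: 20.25
tool_pos: [0.4361, 0.156, 0.0621]
tool_rot: [-180.0, 0.0, 88.7]
force: [-0.7, 0.0, -0.4]
grip_width: 0.0495
grasp_force: 30.0
```

Run:
```python
from mv import *
mv(.574,-.2425,-.001,89.1);print(env.get_obs()["grasp_force"])
```

```text
pos [0.4361 0.156  0.0621] yaw 88.7 j7 -27.0 MOVE x -9.88 y 3.67 z 1.58 turn -0.04
29.996473857208912
```

Request:
drive_tool(
  moves=[-1, 0.37, 0, 0, 40, -2.2, 0.82, 0, 0, 40, -3.4, 1.26, 0, 0, 40, -4.6, 1.7, 0, 0, 40, -5.6, 2.08, 0, 0, 40],
)

```text
time_s: 20.88
tool_pos: [0.5156, -0.0717, 0.0623]
tool_rot: [180.0, 0.0, 88.7]
force: [0.3, 0.7, -0.1]
grip_width: 0.0496
grasp_force: 30.0
```

Request:
drive_tool(
  moves=[-1.2, 0.45, 0, -0.04, 40, -2.4, 0.9, 0, -0.04, 40, -3.6, 1.34, 0, -0.04, 40, -4.28, 1.59, 0, -0.04, 40, -4.28, 1.59, 0, -0.04, 40],
)

```text
time_s: 21.5
tool_pos: [0.5752, -0.2452, 0.0616]
tool_rot: [-180.0, 0.0, 88.9]
force: [-0.1, 0.2, -1.3]
grip_width: 0.0501
grasp_force: 30.0
```

Request:
drive_tool(
  moves=[0, 0, 0, 0, 40, 0, 0, 0.7, 0, 40, 0, 0, 1.4, 0, 40, 0, 0, 1.56, 0, 40, 0, 0, 1.56, 0, 40],
)

```text
time_s: 22.12
tool_pos: [0.5756, -0.2402, 0.0006]
tool_rot: [-180.0, -0.0, 89.4]
force: [0.3, 0.6, -1.1]
grip_width: 0.0497
grasp_force: 30.0
```

Run:
```python
from mv import *
mv(.5818,-.2515,-.001,89.1);o=env.get_obs();print(o["force"],o["grasp_force"])
```

```text
pos [ 0.5756 -0.2402  0.0006] yaw 89.4 j7 7.0 MOVE x -0.28 y 0.16 z 0.04 turn 0.03
[ 0.33081856  0.56799075 -1.12462485] 29.996679831347137
```

Request:
drive_tool(
  moves=[0, 0.08, 0.04, 0, 40, 0, 0.16, 0.04, 0, 40, 0, 0.16, 0.04, 0, 40, -0.15, 0.16, 0.04, 0, 40, -0.28, 0.16, 0.04, 0, 40],
)

```text
time_s: 22.75
tool_pos: [0.5779, -0.2453, -0.0005]
tool_rot: [-179.4, -0.5, 89.5]
force: [-14.4, 14.2, 18.0]
grip_width: 0.0497
grasp_force: 30.1
```

Request:
drive_tool(
  moves=[0, 0, 0, 0, 40, 0, 0, 0, 0, 40],
)

```text
time_s: 23.0
tool_pos: [0.5779, -0.2459, -0.0005]
tool_rot: [-179.4, -0.4, 89.5]
force: [-13.8, 12.1, 16.3]
grip_width: 0.0493
grasp_force: 30.1
```

Request:
drive_tool(
  moves=[0.08, -0.1, 0, 0, 50, 0.08, -0.1, 0, 0, 62, 0.08, -0.1, 0, 0, 62, 0.08, -0.1, 0, 0, 62, 0.08, -0.1, 0, 0, 62],
)

```text
time_s: 23.62
tool_pos: [0.5779, -0.2502, -0.0017]
tool_rot: [180.0, 0.0, 89.3]
force: [-0.8, -0.7, -0.2]
grip_width: 0.0622
grasp_force: 0.0
```

Request:
drive_tool(
  moves=[0, 0, -0.3, 0, 62, 0, 0, -0.9, 0, 62, 0, 0, -1.8, 0, 62, 0, 0, -2.8, 0, 62, 0, 0, -2.8, 0, 62],
)

```text
time_s: 24.25
tool_pos: [0.5809, -0.2506, 0.1154]
tool_rot: [179.6, 0.2, 89.3]
force: [0.1, 0.3, -0.5]
grip_width: 0.0621
grasp_force: 0.0
```

Run:
```python
from mv import *
block("wrist",.577,-.265,.06,.044,.066);mv(.435,.297,.11,95)
```

```text
wrist 2171 [ 576.5 -263.7] [68.6 50.3] pick yaw 179.0
pos [ 0.5793 -0.2502  0.113 ] yaw 89.3 j7 11.0 MOVE x 13.64 y -3.77 z 0.08 turn -0.57
```

Request:
drive_tool(
  moves=[1, -0.28, 0, 0, 70, 2.3, -0.64, 0, 0, 70, 3.7, -1.02, 0, 0, 70, 5.1, -1.4, 0, 0, 70, 6.5, -1.8, 0, 0, 70],
)

```text
time_s: 24.92
tool_pos: [0.5075, 0.0127, 0.1096]
tool_rot: [-179.9, 0.0, 89.3]
force: [-0.0, 0.6, 0.1]
grip_width: 0.0702
grasp_force: 0.0
```

Request:
drive_tool(
  moves=[1.4, -0.39, 0, 0, 70, 2.8, -0.78, 0, 0, 70, 4.2, -1.16, 0, 0, 70, 5.6, -1.55, 0, 0, 70, 6.6, -1.82, 0, 0, 70],
)

```text
time_s: 25.55
tool_pos: [0.4375, 0.2781, 0.1099]
tool_rot: [-179.9, 0.0, 89.4]
force: [1.9, -0.3, -0.2]
grip_width: 0.07
grasp_force: 0.0
```

Request:
drive_tool(
  moves=[0.54, -0.15, 0, -0.57, 70, 0.54, -0.15, 0, -0.57, 70, 0.54, -0.15, 0, -0.57, 70, 0.54, -0.15, 0, -0.57, 70],
)

```text
time_s: 26.05
tool_pos: [0.4344, 0.2958, 0.1101]
tool_rot: [-180.0, 0.1, 94.8]
force: [0.1, -0.2, -0.1]
grip_width: 0.0698
grasp_force: 0.0
```

Run:
```python
from mv import *
x,y,w=block("wrist",.435,.297);mv(x,y,-.010,w)
```

```text
wrist 1116 [434.1 295.5] [49.6 34.5] pick yaw 95.8
pos [0.4343 0.296  0.1102] yaw 94.8 j7 -42.0 MOVE x -0.01 y -0.01 z 3.01 turn -0.09
```

Request:
drive_tool(
  moves=[0, 0, 1, -0.09, 70, 0, 0, 2, -0.09, 70, 0, 0, 2.8, -0.09, 70, 0, 0, 3.01, -0.09, 70, 0, 0, 3.01, -0.09, 70],
)

```text
time_s: 26.72
tool_pos: [0.4339, 0.2973, -0.0097]
tool_rot: [-180.0, 0.0, 95.9]
force: [-0.2, -0.7, 0.2]
grip_width: 0.0697
grasp_force: 0.0
```

Request:
drive_tool(
  moves=[0, 0, 0, 0, 40, 0, 0, 0, 0, 40, 0, 0, 0, 0, 40, 0, 0, 0, 0, 40, 0, 0, 0, 0, 40],
)

```text
time_s: 27.35
tool_pos: [0.4343, 0.2978, -0.0092]
tool_rot: [179.9, 0.0, 95.9]
force: [-1.5, -1.9, 4.8]
grip_width: 0.0502
grasp_force: 30.0
```

Request:
drive_tool(
  moves=[0, 0, -0.4, 0, 40, 0, 0, -0.8, 0, 40, 0, 0, -1.2, 0, 40, 0, 0, -1.8, 0.66, 40, 0, 0, -1.8, 0.66, 40],
)

```text
time_s: 27.98
tool_pos: [0.4352, 0.2986, 0.0644]
tool_rot: [179.8, -0.1, 89.3]
force: [-0.8, 0.4, -0.9]
grip_width: 0.0498
grasp_force: 30.0
```

Request:
drive_tool(
  moves=[-1, 0.29, 0, 0, 40, -2.3, 0.68, 0, 0, 40, -3.7, 1.09, 0, 0, 40, -5.1, 1.5, 0, 0, 40, -6.5, 1.92, 0, 0, 40],
)

```text
time_s: 28.6
tool_pos: [0.5072, 0.0346, 0.0617]
tool_rot: [-180.0, 0.0, 89.4]
force: [0.6, -1.0, 0.7]
grip_width: 0.0495
grasp_force: 30.0
```

Request:
drive_tool(
  moves=[-1.4, 0.41, 0, 0, 40, -2.8, 0.82, 0, 0, 40, -4.2, 1.24, 0, 0, 40, -5.4, 1.59, 0, 0, 40, -6, 1.77, 0, 0, 40],
)

```text
time_s: 29.22
tool_pos: [0.5745, -0.2077, 0.0609]
tool_rot: [-179.9, 0.0, 89.2]
force: [-0.7, 0.7, -0.4]
grip_width: 0.0497
grasp_force: 30.0
```

Request:
drive_tool(
  moves=[0, 0, 0, 0, 40, 0, 0, 0, 0, 40, 0, 0, 0, 0, 40],
)

```text
time_s: 29.6
tool_pos: [0.5753, -0.2015, 0.0622]
tool_rot: [-180.0, -0.0, 89.5]
force: [-0.1, 0.1, -0.1]
grip_width: 0.0498
grasp_force: 30.0
```

Run:
```python
from mv import *
mv(.574,-.208,-.001,89.1);print(env.get_obs()["grasp_force"])
```

```text
pos [ 0.5753 -0.2015  0.0622] yaw 89.5 j7 5.0 MOVE x -0.16 y -0.03 z 1.58 turn 0.04
30.00004330649972
```

Request:
drive_tool(
  moves=[-0.14, -0.02, 0, 0.04, 40, -0.14, -0.02, 0.7, 0.04, 40, -0.14, -0.02, 1.4, 0.04, 40, -0.14, -0.02, 1.58, 0.04, 40, -0.14, -0.02, 1.58, 0.04, 40],
)

```text
time_s: 30.22
tool_pos: [0.5736, -0.2087, -0.0015]
tool_rot: [-179.9, -0.1, 88.9]
force: [-2.7, 3.1, -0.8]
grip_width: 0.0499
grasp_force: 30.0
```

Request:
drive_tool(
  moves=[0, 0.09, 0, 0, 40, 0, 0.17, 0, 0, 40, 0, 0.17, 0, 0, 40, -0.12, 0.17, 0, 0, 40, -0.22, 0.17, 0, 0, 40],
)

```text
time_s: 30.85
tool_pos: [0.5786, -0.2118, -0.0013]
tool_rot: [-179.6, -0.5, 89.0]
force: [-8.2, 14.0, 3.5]
grip_width: 0.0497
grasp_force: 30.0
```

Request:
drive_tool(
  moves=[0, 0, 0, 0, 40, 0, 0, 0, 0, 40],
)

```text
time_s: 31.1
tool_pos: [0.5786, -0.2122, -0.0013]
tool_rot: [-179.6, -0.4, 89.1]
force: [-7.3, 12.3, 4.1]
grip_width: 0.0496
grasp_force: 30.0
```

Request:
drive_tool(
  moves=[0.08, -0.1, 0, 0, 50, 0.08, -0.1, 0, 0, 62, 0.08, -0.1, 0, 0, 62, 0.08, -0.1, 0, 0, 62, 0.08, -0.1, 0, 0, 62],
)

```text
time_s: 31.72
tool_pos: [0.5771, -0.2161, -0.001]
tool_rot: [180.0, 0.0, 88.9]
force: [0.4, -0.4, 0.7]
grip_width: 0.0617
grasp_force: 0.0
```

Request:
drive_tool(
  moves=[0, 0, -0.3, 0, 62, 0, 0, -0.9, 0, 62, 0, 0, -1.8, 0, 62, 0, 0, -2.8, 0, 62, 0, 0, -2.8, 0, 62],
)

```text
time_s: 32.35
tool_pos: [0.58, -0.216, 0.1157]
tool_rot: [179.6, 0.2, 88.9]
force: [-0.3, 0.6, -0.1]
grip_width: 0.0617
grasp_force: 0.0
```

Run:
```python
from mv import *
block("wrist",.577,-.247,.07,.044,.066)
m,C,im,d=snap("top");P=cloud(m,C,d).reshape(-1,3)
for (x,y) in [(.567,.197),(.607,.331)]: 
    t=P[(np.hypot(P[:,0]-x,P[:,1]-y)<.045)&(P[:,2]>.036)&(P[:,2]<.056)]
    if len(t)>20: print(len(t),cv2.minAreaRect(t[:,:2].astype(np.float32)*1000))
mv(.567,.194,.11,167.3)
```

```text
wrist 2610 [ 576.6 -238. ] [85.8 50.1] pick yaw 179.0
51 ((556.3060913085938, 168.16505432128906), (18.493146896362305, 34.050960540771484), 73.28610229492188)
110 ((607.05908203125, 330.7153015136719), (33.98395538330078, 51.70980453491211), 5.910970211029053)
pos [ 0.5772 -0.2156  0.1116] yaw 88.9 j7 7.0 MOVE x 10.23 y -0.45 z 0.04 turn -7.84
```

Run:
```python
from mv import *
L=np.load("last_top.npz");m,C=ext("top");P=cloud(m,C,L["d"]).reshape(-1,3);f=L["im"].reshape(-1,3).astype(int)
k=(P[:,2]>.036)&(P[:,2]<.056)&(f[:,0]>f[:,2]*1.5)&(P[:,0]>.4)&(P[:,0]<.8)&(P[:,1]>.02)&(P[:,1]<.4)
mask=k.reshape(400,640).astype(np.uint8);n,l,s,c=cv2.connectedComponentsWithStats(mask)
for i in range(1,n):
    if s[i,4]>15: print(s[i],[np.round(a) for a in cv2.minAreaRect(P[(l==i).ravel()][:,:2].astype(np.float32)*1000)])
```

```text
[223 160  10   8  46] [array([706., 355.]), array([32., 18.]), np.float64(77.0)]
[220 169  10   7  49] [array([676., 360.]), array([30., 21.]), np.float64(80.0)]
[227 187   6  10  43] [array([605., 344.]), array([32., 17.]), np.float64(2.0)]
[235 186   7  10  53] [array([609., 314.]), array([33., 18.]), np.float64(9.0)]
[278 201   6  11  46] [array([556., 167.]), array([16., 35.]), np.float64(79.0)]
[287 203   6  11  44] [array([549., 135.]), array([15., 34.]), np.float64(77.0)]
```

Request:
drive_tool(
  moves=[1, -0.09, 0, 0, 70, 2.2, -0.19, 0, 0, 70, 3.4, -0.3, 0, 0, 70, 4.6, -0.4, 0, 0, 70, 5.5, -0.48, 0, 0, 70],
)

```text
time_s: 33.08
tool_pos: [0.5606, 0.0073, 0.1097]
tool_rot: [-179.9, -0.0, 89.0]
force: [0.5, 0.2, 0.1]
grip_width: 0.07
grasp_force: 0.0
```

Request:
drive_tool(
  moves=[1, -0.09, 0, -1, 70, 2, -0.18, 0, -2, 70, 3, -0.27, 0, -3, 70, 3.58, -0.31, 0, -4, 70, 3.58, -0.31, 0, -5, 70],
)

```text
time_s: 33.7
tool_pos: [0.5506, 0.1512, 0.1098]
tool_rot: [-180.0, -0.1, 139.5]
force: [0.2, -0.9, -0.5]
grip_width: 0.0705
grasp_force: 0.0
```

Request:
drive_tool(
  moves=[0, 0, 0, -1, 70, 0, 0, 0, -2, 70, 0, 0, 0, -2.87, 70, 0, 0, 0, -2.87, 70, 0, 0, 0, -2.87, 70],
)

```text
time_s: 34.33
tool_pos: [0.5519, 0.1481, 0.1102]
tool_rot: [-180.0, -0.1, 167.5]
force: [-0.1, 0.2, -0.8]
grip_width: 0.0703
grasp_force: 0.0
```

Run:
```python
from mv import *
x,y,w=block("wrist",.5525,.148);mv(x,y,-.010,w)
```

```text
wrist 1124 [552.3 147.7] [50.  34.5] pick yaw 167.6
pos [0.5521 0.1481 0.1104] yaw 167.5 j7 44.0 MOVE x -0.01 y -0.01 z 3.01 turn -0.01
```

Request:
drive_tool(
  moves=[0, 0, 1, 0, 70, 0, 0, 2, 0, 70, 0, 0, 2.8, 0, 70, 0, 0, 3.01, 0, 70, 0, 0, 3.01, 0, 70],
)

```text
time_s: 35.0
tool_pos: [0.5524, 0.1486, -0.0093]
tool_rot: [180.0, -0.0, 167.6]
force: [-0.2, 0.2, 0.1]
grip_width: 0.0699
grasp_force: 0.0
```

Request:
drive_tool(
  moves=[0, 0, 0, 0, 40, 0, 0, 0, 0, 40, 0, 0, 0, 0, 40, 0, 0, 0, 0, 40, 0, 0, 0, 0, 40],
)

```text
time_s: 35.62
tool_pos: [0.553, 0.1484, -0.0088]
tool_rot: [180.0, 0.1, 167.6]
force: [-1.6, -1.0, 5.6]
grip_width: 0.0499
grasp_force: 30.0
```

Request:
drive_tool(
  moves=[0, 0, -0.4, 0, 40, 0, 0, -0.8, 0, 40, 0, 0, -1.2, 0, 40, 0, 0, -1.8, 1, 40, 0, 0, -1.8, 2, 40],
)

```text
time_s: 36.25
tool_pos: [0.554, 0.1491, 0.0653]
tool_rot: [179.8, 0.2, 147.3]
force: [-0.7, -0.3, -0.3]
grip_width: 0.0499
grasp_force: 30.0
```

Request:
drive_tool(
  moves=[0, 0, 0, 1, 40, 0, 0, 0, 2, 40, 0, 0, 0, 3, 40, 0, 0, 0, 4, 40, 0, 0, 0, 5, 40],
)

```text
time_s: 36.88
tool_pos: [0.5525, 0.1486, 0.0634]
tool_rot: [180.0, -0.0, 97.3]
force: [0.4, 0.3, -1.0]
grip_width: 0.0499
grasp_force: 30.0
```

Request:
drive_tool(
  moves=[0, 0, 0, 0.84, 40, 0, 0, 0, 0.84, 40, 0, 0, 0, 0.84, 40],
)

```text
time_s: 37.25
tool_pos: [0.5524, 0.1485, 0.0629]
tool_rot: [180.0, 0.0, 89.4]
force: [-0.5, 0.8, -0.0]
grip_width: 0.0494
grasp_force: 30.0
```

Run:
```python
from mv import *
mv(.575,-.172,-.001,89.1);print(env.get_obs()["grasp_force"])
```

```text
pos [0.5524 0.1485 0.0629] yaw 89.4 j7 -30.0 MOVE x -8.00 y 0.65 z 1.60 turn 0.03
29.999940991401672
```

Request:
drive_tool(
  moves=[-1, 0.08, 0, 0, 40, -2.2, 0.18, 0, 0, 40, -3.4, 0.28, 0, 0, 40, -4.6, 0.38, 0, 0, 40, -5.6, 0.46, 0, 0, 40],
)

```text
time_s: 37.88
tool_pos: [0.5676, -0.0783, 0.0626]
tool_rot: [180.0, 0.0, 89.2]
force: [0.6, 1.1, -0.1]
grip_width: 0.0497
grasp_force: 30.0
```

Request:
drive_tool(
  moves=[-0.8, 0.06, 0, 0.03, 40, -1.6, 0.13, 0, 0.03, 40, -2.4, 0.19, 0, 0.03, 40, -2.4, 0.19, 0, 0.03, 40, -2.4, 0.19, 0, 0.03, 40],
)

```text
time_s: 38.5
tool_pos: [0.5739, -0.1708, 0.0624]
tool_rot: [-180.0, -0.1, 89.0]
force: [0.1, 0.2, -1.0]
grip_width: 0.0499
grasp_force: 30.0
```

Request:
drive_tool(
  moves=[0, 0, 0, 0, 40, 0, 0, 0, 0, 40, 0, 0, 0, 0, 40],
)

```text
time_s: 38.88
tool_pos: [0.574, -0.1714, 0.0626]
tool_rot: [180.0, 0.0, 89.0]
force: [0.0, 0.0, -0.5]
grip_width: 0.0495
grasp_force: 30.0
```

Run:
```python
from mv import *
mv(.575,-.172,-.001,89.1);print(env.get_obs()["grasp_force"])
```

```text
pos [ 0.574  -0.1714  0.0626] yaw 89.0 j7 2.0 MOVE x -0.01 y 0.02 z 1.59 turn -0.01
29.99983638525009
```

Request:
drive_tool(
  moves=[0, 0, 0.6, 0, 40, 0, 0, 1.3, 0, 40, 0, 0, 1.6, 0, 40, 0, 0, 1.6, 0, 40, 0, 0, 1.6, 0, 40],
)

```text
time_s: 39.5
tool_pos: [0.5744, -0.172, -0.0011]
tool_rot: [180.0, 0.0, 88.9]
force: [0.2, -1.0, -0.6]
grip_width: 0.0495
grasp_force: 30.0
```

Request:
drive_tool(
  moves=[0, 0.1, 0, 0, 40, 0, 0.22, 0, 0, 40, 0, 0.22, 0, 0, 40, -0.14, 0.22, 0, 0, 40, -0.27, 0.22, 0, 0, 40],
)

```text
time_s: 40.12
tool_pos: [0.5791, -0.1772, -0.0018]
tool_rot: [-179.5, -0.4, 89.1]
force: [-9.9, 9.4, 9.7]
grip_width: 0.0499
grasp_force: 30.0
```

Request:
drive_tool(
  moves=[0, 0, 0, 0, 40, 0, 0, 0, 0, 40],
)

```text
time_s: 40.38
tool_pos: [0.579, -0.1781, -0.0018]
tool_rot: [-179.5, -0.3, 89.0]
force: [-9.3, 7.0, 8.9]
grip_width: 0.0497
grasp_force: 30.0
```

Request:
drive_tool(
  moves=[0.08, -0.1, 0, 0, 50, 0.08, -0.1, 0, 0, 62, 0.08, -0.1, 0, 0, 62, 0.08, -0.1, 0, 0, 62, 0.08, -0.1, 0, 0, 62],
)

```text
time_s: 41.0
tool_pos: [0.5787, -0.18, -0.0015]
tool_rot: [180.0, 0.0, 88.9]
force: [0.5, 0.1, 0.6]
grip_width: 0.0618
grasp_force: 0.0
```

Request:
drive_tool(
  moves=[0, 0, -0.3, 0, 62, 0, 0, -0.9, 0, 62, 0, 0, -1.8, 0, 62, 0, 0, -2.8, 0, 62, 0, 0, -2.8, 0, 62],
)

```text
time_s: 41.62
tool_pos: [0.5817, -0.1802, 0.1152]
tool_rot: [179.6, 0.2, 88.9]
force: [0.7, 0.8, -1.3]
grip_width: 0.0615
grasp_force: 0.0
```

Run:
```python
from mv import *
mv(.607,.326,.11,5.7);block("scene",.577,-.23,.1,.044,.066)
```

```text
pos [ 0.5817 -0.1802  0.1152] yaw 88.9 j7 4.0 MOVE x 12.66 y 0.39 z 0.13 turn 8.32
scene 603 [ 543.3 -227.7] [138.1 122.6] pick yaw 179.5
```

Request:
drive_tool(
  moves=[1, 0.03, 0, 0, 70, 2.3, 0.07, 0, 0, 70, 3.7, 0.11, 0, 0, 70, 5.1, 0.15, 0, 0, 70, 6.5, 0.2, 0, 0, 70],
)

```text
time_s: 42.3
tool_pos: [0.5907, 0.0814, 0.1095]
tool_rot: [-179.9, 0.0, 88.9]
force: [0.9, 0.6, 0.6]
grip_width: 0.0702
grasp_force: 0.0
```

Request:
drive_tool(
  moves=[1.4, 0.05, 0, -1, 70, 2.8, 0.09, 0, -2, 70, 4.2, 0.13, 0, -3, 70, 5.4, 0.17, 0, -4, 70, 6.16, 0.19, 0, -5, 70],
)

```text
time_s: 42.92
tool_pos: [0.6022, 0.3292, 0.1092]
tool_rot: [-179.9, -0.1, 139.4]
force: [-0.4, -0.4, 0.5]
grip_width: 0.0698
grasp_force: 0.0
```

Request:
drive_tool(
  moves=[0, 0, 0, -1, 70, 0, 0, 0, -2, 70, 0, 0, 0, -3, 70, 0, 0, 0, -4, 70, 0, 0, 0, -4.68, 70],
)

```text
time_s: 43.55
tool_pos: [0.6032, 0.3258, 0.109]
tool_rot: [-180.0, -0.1, -174.0]
force: [-0.1, -0.3, 0.3]
grip_width: 0.07
grasp_force: 0.0
```

Request:
drive_tool(
  moves=[0, 0, 0, 0, 70, 0, 0, 0, 0, 70, 0, 0, 0, 0, 70],
)

```text
time_s: 43.92
tool_pos: [0.6038, 0.3262, 0.1102]
tool_rot: [-180.0, -0.0, -174.4]
force: [-0.6, -0.5, -0.4]
grip_width: 0.0702
grasp_force: 0.0
```

Run:
```python
from mv import *
x,y,w=block("wrist",.607,.327);mv(x,y,-.010,w)
L=np.load("last_top.npz");m,C=ext("top");P=cloud(m,C,L["d"]).reshape(-1,3)
s=P[(P[:,2]>.06)&(P[:,2]<.12)&(P[:,0]>.62)&(P[:,0]<.78)&(P[:,1]>.15)&(P[:,1]<.33)];print(s.min(0),s.max(0))
```

```text
wrist 1120 [607.9 326.2] [34.3 50.1] pick yaw 5.3
pos [0.6038 0.3263 0.1103] yaw -174.3 j7 43.0 MOVE x -0.10 y -0.01 z 3.01 turn 0.04
[0.69063186 0.21341319 0.0604008 ] [0.74117012 0.26226472 0.10627071]
```

Request:
drive_tool(
  moves=[-0.1, 0, 1, 0.04, 70, -0.1, 0, 2, 0.04, 70, -0.1, 0, 2.8, 0.04, 70, -0.1, 0, 3.01, 0.04, 70, -0.1, 0, 3.01, 0.04, 70],
)

```text
time_s: 44.6
tool_pos: [0.6079, 0.3269, -0.0096]
tool_rot: [180.0, -0.0, -174.7]
force: [0.8, 0.4, 0.8]
grip_width: 0.0702
grasp_force: 0.0
```

Request:
drive_tool(
  moves=[0, 0, 0, 0, 40, 0, 0, 0, 0, 40, 0, 0, 0, 0, 40, 0, 0, 0, 0, 40, 0, 0, 0, 0, 40],
)

```text
time_s: 45.22
tool_pos: [0.6084, 0.327, -0.009]
tool_rot: [180.0, 0.1, -174.7]
force: [-0.7, -0.4, 5.6]
grip_width: 0.0499
grasp_force: 30.0
```

Request:
drive_tool(
  moves=[0, 0, -0.4, 0, 40, 0, 0, -0.8, 0, 40, 0, 0, -1.2, 0, 40, 0, 0, -1.8, 0, 40, 0, 0, -1.8, 0, 40],
)

```text
time_s: 45.85
tool_pos: [0.6092, 0.328, 0.0652]
tool_rot: [179.9, 0.2, -174.7]
force: [0.1, 0.2, 0.1]
grip_width: 0.0496
grasp_force: 30.0
```

Request:
drive_tool(
  moves=[0, 0, 0, 1, 40, 0, 0, 0, 2, 40, 0, 0, 0, 3, 40, 0, 0, 0, 4, 40, 0, 0, 0, 5, 40],
)

```text
time_s: 46.48
tool_pos: [0.6075, 0.3264, 0.0614]
tool_rot: [-179.9, -0.0, 135.0]
force: [0.1, -0.3, 0.6]
grip_width: 0.0496
grasp_force: 30.0
```

Request:
drive_tool(
  moves=[0, 0, 0, 1, 40, 0, 0, 0, 2, 40, 0, 0, 0, 3, 40, 0, 0, 0, 4, 40, 0, 0, 0, 4.6, 40],
)

```text
time_s: 47.1
tool_pos: [0.6074, 0.3265, 0.0615]
tool_rot: [-180.0, 0.0, 89.1]
force: [0.6, -0.3, -1.3]
grip_width: 0.0499
grasp_force: 30.0
```

Request:
drive_tool(
  moves=[0, 0, 0, 0, 40, 0, 0, 0, 0, 40],
)

```text
time_s: 47.35
tool_pos: [0.6076, 0.3266, 0.0617]
tool_rot: [-180.0, 0.0, 89.4]
force: [0.5, -0.5, -0.9]
grip_width: 0.0499
grasp_force: 30.0
```

Run:
```python
from mv import *
mv(.575,-.139,-.001,89.1);print(env.get_obs()["grasp_force"])
```

```text
pos [0.6076 0.3266 0.0617] yaw 89.4 j7 -46.0 MOVE x -11.65 y -0.70 z 1.57 turn 0.03
29.999951161444187
```

Request:
drive_tool(
  moves=[-1, -0.06, 0, 0, 40, -2.3, -0.14, 0, 0, 40, -3.7, -0.22, 0, 0, 40, -5.1, -0.31, 0, 0, 40, -6.5, -0.39, 0, 0, 40],
)

```text
time_s: 47.98
tool_pos: [0.5888, 0.065, 0.062]
tool_rot: [180.0, 0.0, 89.4]
force: [0.4, -0.3, -1.1]
grip_width: 0.0496
grasp_force: 30.0
```

Request:
drive_tool(
  moves=[-1.4, -0.08, 0, 0.03, 40, -2.8, -0.17, 0, 0.03, 40, -4.2, -0.25, 0, 0.03, 40, -5.15, -0.31, 0, 0.03, 40, -5.15, -0.31, 0, 0.03, 40],
)

```text
time_s: 48.6
tool_pos: [0.5732, -0.1441, 0.0616]
tool_rot: [-180.0, 0.1, 88.7]
force: [0.4, 0.6, -0.7]
grip_width: 0.0493
grasp_force: 30.0
```

Request:
drive_tool(
  moves=[0, 0, 0, 0, 40, 0, 0, 0, 0, 40, 0, 0, 0, 0, 40],
)

```text
time_s: 48.98
tool_pos: [0.5744, -0.1373, 0.0621]
tool_rot: [180.0, -0.0, 89.2]
force: [-0.6, -0.3, -1.9]
grip_width: 0.0495
grasp_force: 30.0
```

Run:
```python
from mv import *
mv(.575,-.139,-.001,89.1);print(env.get_obs()["grasp_force"])
```

```text
pos [ 0.5744 -0.1373  0.0621] yaw 89.2 j7 -1.0 MOVE x -0.04 y 0.01 z 1.58 turn 0.01
29.999997513368726
```

Request:
drive_tool(
  moves=[0, 0, 0.6, 0, 40, 0, 0, 1.3, 0, 40, 0, 0, 1.59, 0, 40, 0, 0, 1.59, 0, 40, 0, 0, 1.59, 0, 40],
)

```text
time_s: 49.6
tool_pos: [0.5747, -0.1386, -0.0011]
tool_rot: [180.0, 0.0, 89.0]
force: [-0.1, -0.8, -0.3]
grip_width: 0.0497
grasp_force: 30.0
```

Request:
drive_tool(
  moves=[0, 0.1, 0, 0, 40, 0, 0.23, 0, 0, 40, 0, 0.23, 0, 0, 40, -0.14, 0.23, 0, 0, 40, -0.27, 0.23, 0, 0, 40],
)

```text
time_s: 50.22
tool_pos: [0.5796, -0.1443, -0.0019]
tool_rot: [-179.5, -0.4, 89.2]
force: [-10.3, 9.5, 7.3]
grip_width: 0.0497
grasp_force: 30.0
```

Request:
drive_tool(
  moves=[0, 0, 0, 0, 40, 0, 0, 0, 0, 40],
)

```text
time_s: 50.48
tool_pos: [0.5796, -0.1446, -0.002]
tool_rot: [-179.5, -0.3, 89.2]
force: [-9.8, 7.8, 8.3]
grip_width: 0.0494
grasp_force: 30.0
```

Request:
drive_tool(
  moves=[0.08, -0.1, 0, 0, 50, 0.08, -0.1, 0, 0, 62, 0.08, -0.1, 0, 0, 62, 0.08, -0.1, 0, 0, 62, 0.08, -0.1, 0, 0, 62],
)

```text
time_s: 51.1
tool_pos: [0.5794, -0.147, -0.0015]
tool_rot: [180.0, 0.0, 89.0]
force: [-0.1, -0.4, -0.3]
grip_width: 0.0614
grasp_force: 0.0
```

Request:
drive_tool(
  moves=[0, 0, -0.3, 0, 62, 0, 0, -0.9, 0, 62, 0, 0, -1.8, 0, 62, 0, 0, -2.8, 0, 62, 0, 0, -3.6, 0, 62],
)

```text
time_s: 51.72
tool_pos: [0.5799, -0.1465, 0.1452]
tool_rot: [179.9, 0.0, 89.0]
force: [-0.3, 0.4, 0.3]
grip_width: 0.062
grasp_force: 0.0
```

Run:
```python
from mv import *
mv(.468,-.1845,.15,-0.3)
m,C,im,d=snap("scene","s5.png")
cv2.imwrite("pics/s5c.png",cv2.convertScaleAbs(cv2.resize(im[140:240,185:320],None,fx=5,fy=5,interpolation=2),alpha=1.5,beta=10)[:,:,::-1])
```

```text
pos [ 0.5799 -0.1465  0.1452] yaw 89.0 j7 2.0 MOVE x -1.00 y -2.78 z -0.12 turn 8.93
```

View pics/s5c.png

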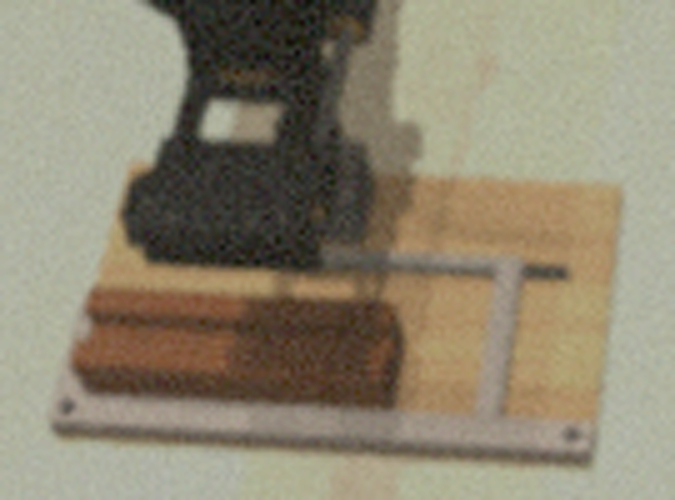

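Request:
drive_tool(
  moves=[-0.3, -0.8, 0, -1, 60, -0.6, -1.6, 0, -2, 60, -1, -2.78, 0, -3, 60, -1, -2.78, 0, -4, 60, -1, -2.78, 0, -5, 60],
)

```text
time_s: 52.4
tool_pos: [0.4669, -0.1853, 0.1433]
tool_rot: [-179.9, 0.1, 139.3]
force: [-0.4, 0.1, 1.2]
grip_width: 0.0605
grasp_force: 0.0
```

Request:
drive_tool(
  moves=[0, 0, 0, -1, 60, 0, 0, 0, -1, 60, 0, 0, 0, -1, 60],
)

```text
time_s: 52.78
tool_pos: [0.4675, -0.1846, 0.1428]
tool_rot: [-180.0, 0.0, 148.9]
force: [-0.3, -0.6, 0.3]
grip_width: 0.0601
grasp_force: 0.0
```

Run:
```python
from mv import *
mv(.468,-.1845,.035,149)
```

```text
pos [ 0.4675 -0.1846  0.1428] yaw 148.9 j7 75.0 MOVE x -0.01 y 0.01 z 2.69 turn -0.01
```

Request:
drive_tool(
  moves=[0, 0, 0.9, 0, 60, 0, 0, 1.8, 0, 60, 0, 0, 2.69, 0, 60, 0, 0, 2.69, 0, 60, 0, 0, 2.69, 0, 60],
)

```text
time_s: 53.4
tool_pos: [0.4684, -0.1849, 0.0361]
tool_rot: [180.0, 0.1, 149.0]
force: [-0.0, -0.2, 0.7]
grip_width: 0.0601
grasp_force: 0.0
```

Request:
drive_tool(
  moves=[0, 0, 0, 0, 30, 0, 0, 0, 0, 30, 0, 0, 0, 0, 30, 0, 0, 0, 0, 30, 0, 0, 0, 0, 30],
  squeeze=25,
)

```text
time_s: 54.02
tool_pos: [0.4681, -0.1843, 0.0354]
tool_rot: [180.0, 0.1, 149.0]
force: [0.6, 1.9, 4.5]
grip_width: 0.0352
grasp_force: 25.0
```

Request:
drive_tool(
  moves=[0, 0, 0, 1, 30, 0, 0, 0, 2, 30, 0, 0, 0, 3, 30, 0, 0, 0, 4, 30, 0, 0, 0, 5, 30],
)

```text
time_s: 54.65
tool_pos: [0.4672, -0.1849, 0.0354]
tool_rot: [-180.0, 0.0, 98.7]
force: [-1.4, 1.2, 6.2]
grip_width: 0.0355
grasp_force: 25.0
```

Request:
drive_tool(
  moves=[0, 0, 0, 1, 30, 0, 0, 0, 2, 30, 0, 0, 0, 3, 30, 0, 0, 0, 4, 30, 0, 0, 0, 5, 30],
)

```text
time_s: 55.28
tool_pos: [0.4663, -0.1846, 0.0353]
tool_rot: [-179.9, 0.1, 48.7]
force: [-3.4, 2.2, 7.7]
grip_width: 0.035
grasp_force: 25.0
```

Request:
drive_tool(
  moves=[0, 0, 0, 1, 30, 0, 0, 0, 2, 30, 0, 0, 0, 3, 30, 0, 0, 0, 4, 30, 0, 0, 0, 5, 30],
)

```text
time_s: 55.9
tool_pos: [0.4659, -0.1837, 0.0353]
tool_rot: [-179.9, 0.2, -1.3]
force: [-5.3, 3.9, 9.6]
grip_width: 0.0353
grasp_force: 25.0
```

Request:
drive_tool(
  moves=[0, 0, 0, 0.5, 30, 0, 0, 0, 1, 30, 0, 0, 0, 1.5, 30, 0, 0, 0, 2, 30, 0, 0, 0, 2, 30],
)

```text
time_s: 56.52
tool_pos: [0.466, -0.1833, 0.0353]
tool_rot: [-180.0, 0.2, -21.0]
force: [-5.8, 4.4, 9.7]
grip_width: 0.0351
grasp_force: 25.0
```

Request:
drive_tool(
  moves=[0, 0, 0, 0, 60, 0, 0, 0, 0, 60, 0, 0, 0, 0, 60, 0, 0, 0, 0, 60, 0, 0, 0, 0, 60],
)

```text
time_s: 57.15
tool_pos: [0.4673, -0.1848, 0.0348]
tool_rot: [180.0, 0.0, -21.0]
force: [1.0, -0.2, -0.4]
grip_width: 0.0595
grasp_force: 0.0
```

Run:
```python
from mv import *
mv(.468,-.1845,.035,149)
m,C,im,d=snap("scene")
cv2.imwrite("pics/s6c.png",cv2.convertScaleAbs(cv2.resize(im[140:240,185:320],None,fx=5,fy=5,interpolation=2),alpha=1.5,beta=10)[:,:,::-1])
```

```text
pos [ 0.4673 -0.1848  0.0348] yaw -21.0 j7 -96.0 MOVE x 0.01 y -0.01 z -0.01 turn 1.00
```

View pics/s6c.png

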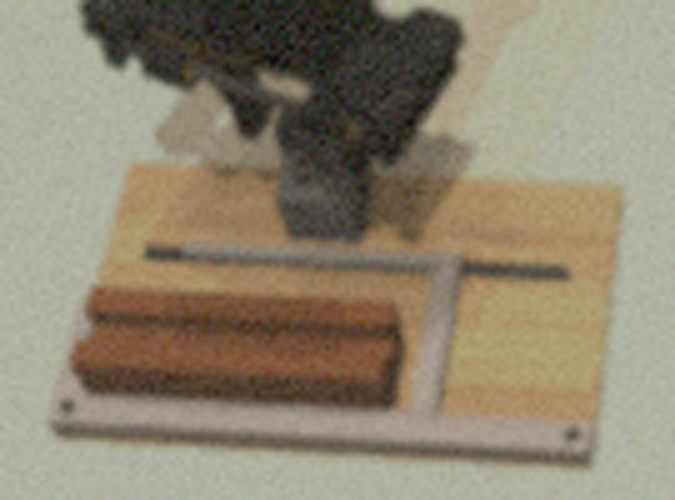

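Request:
drive_tool(
  moves=[0, 0, 0, -1, 60, 0, 0, 0, -2, 60, 0, 0, 0, -3, 60, 0, 0, 0, -4, 60, 0, 0, 0, -5, 60],
)

```text
time_s: 57.82
tool_pos: [0.4674, -0.1847, 0.0349]
tool_rot: [180.0, 0.0, 29.3]
force: [-0.3, -0.2, 0.7]
grip_width: 0.06
grasp_force: 0.0
```

Request:
drive_tool(
  moves=[0, 0, 0, -1, 60, 0, 0, 0, -2, 60, 0, 0, 0, -3, 60, 0, 0, 0, -4, 60, 0, 0, 0, -5, 60],
)

```text
time_s: 58.45
tool_pos: [0.4674, -0.1847, 0.0349]
tool_rot: [180.0, 0.0, 79.3]
force: [-0.4, 0.1, 0.2]
grip_width: 0.06
grasp_force: 0.0
```

Request:
drive_tool(
  moves=[0, 0, 0, 0, 60, 0, 0, 0, 0, 30, 0, 0, 0, 0, 30, 0, 0, 0, 0, 30, 0, 0, 0, 0, 30],
)

```text
time_s: 59.08
tool_pos: [0.467, -0.1846, 0.0349]
tool_rot: [-179.9, 0.0, 79.0]
force: [-0.6, 1.6, 0.7]
grip_width: 0.035
grasp_force: 25.0
```

Request:
drive_tool(
  moves=[0, 0, 0, 1, 30, 0, 0, 0, 2, 30, 0, 0, 0, 3, 30, 0, 0, 0, 4, 30, 0, 0, 0, 4.5, 30],
)

```text
time_s: 59.7
tool_pos: [0.4663, -0.1842, 0.0348]
tool_rot: [-179.9, 0.1, 33.8]
force: [-3.2, 1.0, 4.1]
grip_width: 0.0354
grasp_force: 25.0
```

```bash
cat > q.py <<'E'
from mv import *
o=env.get_obs();print(o["wrist_torque"].round(3),o["force"].round(1),o["effort"][6].round(3),o["tool_rot"][2].round(1),o["grasp_force"],o["grip_width"])
m,C,im,d=snap("scene");f=im.astype(int)
# jaw vs row along a line at z=.02, mid row: print red-blue profile
ys=np.arange(-.15,-.06,.002);X=np.c_[.545+0*ys,ys,.021+0*ys]
uv=cv2.projectPoints(X,m["rvec"],m["tvec"],m["K"],np.array([m["k1"],0,0,0.]))[0].reshape(-1,2).round().astype(int)
print([(round(float(y)*1000),int(f[v,u,0]-f[v,u,2])) for y,(u,v) in zip(ys,uv)])
E
python3 q.py
```

```text
[0.308 0.721 0.036] [-3.2  1.   4.1] 0.446 33.8 24.999163448810577 0.03542966121590036
[(-150, 46), (-148, 44), (-146, 51), (-144, 46), (-142, 46), (-140, 48), (-138, 45), (-136, 45), (-134, 39), (-132, 35), (-130, 35), (-128, 42), (-126, 35), (-124, 24), (-122, 24), (-120, 18), (-118, 18), (-116, 18), (-114, 16), (-112, 17), (-110, 17), (-108, 31), (-106, 48), (-104, 45), (-102, 45), (-100, 41), (-98, 46), (-96, 46), (-94, 42), (-92, 43), (-90, 42), (-88, 42), (-86, 44), (-84, 45), (-82, 45), (-80, 45), (-78, 43), (-76, 43), (-74, 44), (-72, 47), (-70, 46), (-68, 46), (-66, 46), (-64, 43), (-62, 43)]
```

Request:
drive_tool(
  moves=[0, 0, 0, 0.4, 30, 0, 0, 0, 0.8, 30, 0, 0, 0, 1.2, 30, 0, 0, 0, 1.6, 30, 0, 0, 0, 1.6, 30],
)

```text
time_s: 60.38
tool_pos: [0.4663, -0.184, 0.0348]
tool_rot: [-179.9, 0.1, 18.1]
force: [-5.5, 2.4, 6.0]
grip_width: 0.0353
grasp_force: 25.0
```

```bash
python3 q.py
```

```text
[0.51  1.097 0.015] [-5.5  2.4  6. ] -0.2 18.1 25.003108978271484 0.035322113532365015
[(-150, 43), (-148, 47), (-146, 48), (-144, 47), (-142, 47), (-140, 45), (-138, 42), (-136, 42), (-134, 37), (-132, 30), (-130, 30), (-128, 38), (-126, 28), (-124, 19), (-122, 19), (-120, 19), (-118, 15), (-116, 15), (-114, 16), (-112, 18), (-110, 18), (-108, 37), (-106, 45), (-104, 44), (-102, 44), (-100, 45), (-98, 44), (-96, 44), (-94, 46), (-92, 42), (-90, 41), (-88, 41), (-86, 42), (-84, 42), (-82, 44), (-80, 43), (-78, 44), (-76, 44), (-74, 43), (-72, 45), (-70, 44), (-68, 44), (-66, 41), (-64, 42), (-62, 42)]
```

Request:
drive_tool(
  moves=[0, 0, 0, 0.5, 30, 0, 0, 0, 1, 30],
)

```text
time_s: 60.68
tool_pos: [0.4663, -0.1839, 0.0348]
tool_rot: [-179.9, 0.1, 8.0]
force: [-4.6, 2.7, 5.7]
grip_width: 0.0351
grasp_force: 25.0
```

```bash
python3 q.py|head -1
```

```text
[0.642 1.152 0.1  ] [-4.6  2.7  5.7] 0.596 8.0 25.000314116477966 0.03510282749283223
```

Request:
drive_tool(
  moves=[0, 0, 0, 0.5, 30, 0, 0, 0, 1, 30],
)

```text
time_s: 60.98
tool_pos: [0.4662, -0.1837, 0.0348]
tool_rot: [-179.9, 0.2, -2.0]
force: [-6.0, 4.0, 5.9]
grip_width: 0.0351
grasp_force: 25.0
```

```bash
python3 q.py|head -1
```

```text
[0.736 1.182 0.102] [-6.   4.   5.9] 0.597 -2.0 25.000188052654266 0.035056014177017064
```

Request:
drive_tool(
  moves=[0, 0, 0, 0.5, 30, 0, 0, 0, 1, 30],
)

```text
time_s: 61.28
tool_pos: [0.4662, -0.1836, 0.0348]
tool_rot: [-180.0, 0.2, -12.0]
force: [-4.6, 2.7, 5.4]
grip_width: 0.0356
grasp_force: 25.0
```

```bash
python3 q.py
```

```text
[0.796 1.178 0.125] [-4.6  2.7  5.4] 0.598 -12.0 25.000139772892 0.035577577698266465
[(-150, 48), (-148, 43), (-146, 49), (-144, 48), (-142, 48), (-140, 45), (-138, 47), (-136, 47), (-134, 41), (-132, 34), (-130, 34), (-128, 30), (-126, 25), (-124, 18), (-122, 18), (-120, 16), (-118, 12), (-116, 12), (-114, 18), (-112, 21), (-110, 21), (-108, 34), (-106, 43), (-104, 44), (-102, 44), (-100, 45), (-98, 44), (-96, 44), (-94, 42), (-92, 41), (-90, 41), (-88, 41), (-86, 41), (-84, 41), (-82, 45), (-80, 42), (-78, 44), (-76, 44), (-74, 43), (-72, 46), (-70, 45), (-68, 45), (-66, 44), (-64, 43), (-62, 43)]
```

Request:
drive_tool(
  moves=[0, 0, 0, 0, 60, 0, 0, 0, 0, 60, 0, 0, 0, 0, 60, 0, 0, 0, 0, 60, 0, 0, 0, 0, 60],
)

```text
time_s: 61.95
tool_pos: [0.4674, -0.1848, 0.0348]
tool_rot: [180.0, -0.0, -12.0]
force: [0.2, 0.4, 0.4]
grip_width: 0.0593
grasp_force: 0.0
```

Request:
drive_tool(
  moves=[0, 0, -0.7, 0, 60, 0, 0, -1.6, 0, 60, 0, 0, -2.6, 0, 60, 0, 0, -3.6, 0, 60, 0, 0, -3.6, 0, 60],
)

```text
time_s: 62.58
tool_pos: [0.4698, -0.1855, 0.1824]
tool_rot: [179.9, -0.4, -12.0]
force: [0.2, -0.5, -0.5]
grip_width: 0.06
grasp_force: 0.0
```

Run:
```python
from mv import *
m,C,im,d=snap("wrist");P=cloud(m,C,d).reshape(-1,3)
s=P[(P[:,2]>.046)&(P[:,2]<.06)&(P[:,0]>.53)&(P[:,0]<.63)&(P[:,1]>-.32)&(P[:,1]<-.1)];print(cv2.minAreaRect(s[:,:2].astype(np.float32)*1000))
cv2.imwrite("pics/w9.png",cv2.resize(im[20:220,150:470],None,fx=2.4,fy=2.4,interpolation=2)[:,:,::-1])
```

```text
((577.52001953125, -213.13656616210938), (170.50245666503906, 50.424232482910156), 89.32344055175781)
```

View pics/w9.png

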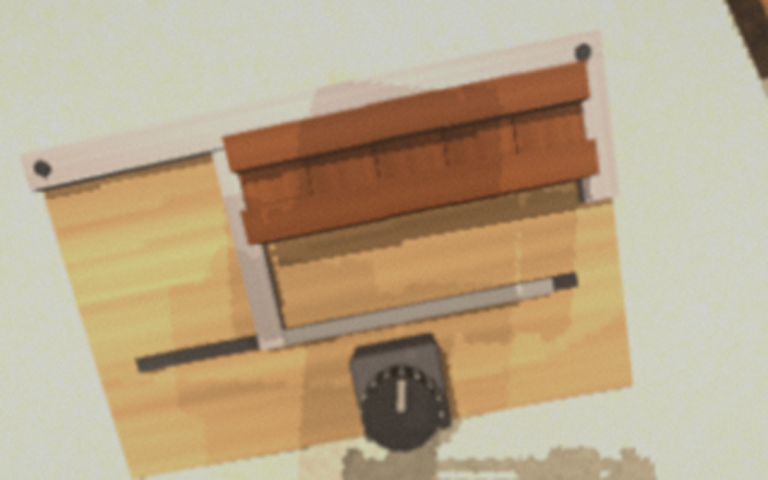

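The row measures 170.5 × 50.4 mm, which matches five blocks. It runs straight along the fence, clamped between the jaw and the end stop, and the robot is clear of it.

```bash
python3 -c "
from cell import env
print(env.sign_off())"
```

```text
the job is handed in; nothing more can be done
None
```

The job is handed in: all five brown blocks stand in one straight row against the fence, clamped between jaw and end stop, with the cap turned about two clicks past clutch slip (judged from wrist torque and the jaw no longer moving), and the yellow look-alike and other items were not touched.

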